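# Lock out the panel saw before a blade change

### The job

Lock out the panel saw for a blade change: at the switch desk press the red stop keys fully, one at a time - scoring blade (white station), then main blade (yellow), then extraction (blue) - and then turn the red isolator handle a quarter turn counter-clockwise to its OFF stop. Next hang every danger tag that lies on the bench by its hole on the hooks of the yellow lockout rail, any tag on any hook, and let it hang free. Only when all are hanging, prove the saw dead by pressing the main blade's green start key fully, then press its red stop key once more to finish; press no green key before that and no other green key at all, and leave the mug, bottle, tape measure and drill where they stand.

Things in the scene. Friction and masses are not known exactly. Their poses are not given: they have to be found in the camera images.
- station_scoring: Scoring blade station: white lid with a small saw-blade sign (18 mm) at its far (+x) end; grey box 150 x 72 x 50 mm, fixed on the 40 mm high grey desk beside the other two stations. Origin at the centre of its underside. The red stop key is at x = -45 mm, the green start key at x = +5 mm, both on the centre line. A key is 30 mm across in a black collar; its top is 68 mm above this origin.
- station_main: Main blade station: yellow lid with a large saw-blade sign (34 mm) at its far (+x) end; grey box 150 x 72 x 50 mm, fixed on the 40 mm high grey desk beside the other two stations. Origin at the centre of its underside. The red stop key is at x = -45 mm, the green start key at x = +5 mm, both on the centre line. A key is 30 mm across in a black collar; its top is 68 mm above this origin.
- station_extraction: Dust extraction station: blue lid with a white four-bladed fan sign at its far (+x) end; grey box 150 x 72 x 50 mm, fixed on the 40 mm high grey desk beside the other two stations. Origin at the centre of its underside. The red stop key is at x = -45 mm, the green start key at x = +5 mm, both on the centre line. A key is 30 mm across in a black collar; its top is 68 mm above this origin.
- scoring_stop (a joint): Travel of the scoring station's red stop spring key, 0 (up) to 0.006 m (fully down, about 5 N); it springs back when let go. It counts as pressed beyond 0.004, kept for 0.1 s.
- scoring_start (a joint): Travel of the scoring station's green start spring key, 0 (up) to 0.006 m (fully down, about 5 N); it springs back when let go. It counts as pressed beyond 0.004, kept for 0.1 s.
- main_stop (a joint): Travel of the main station's red stop spring key, 0 (up) to 0.006 m (fully down, about 5 N); it springs back when let go. It counts as pressed beyond 0.004, kept for 0.1 s.
- main_start (a joint): Travel of the main station's green start spring key, 0 (up) to 0.006 m (fully down, about 5 N); it springs back when let go. It counts as pressed beyond 0.004, kept for 0.1 s.
- extraction_stop (a joint): Travel of the extraction station's red stop spring key, 0 (up) to 0.006 m (fully down, about 5 N); it springs back when let go. It counts as pressed beyond 0.004, kept for 0.1 s.
- extraction_start (a joint): Travel of the extraction station's green start spring key, 0 (up) to 0.006 m (fully down, about 5 N); it springs back when let go. It counts as pressed beyond 0.004, kept for 0.1 s.
- isolator_grip (a point): Middle of the red bar handle of the rotary isolator (grey 85 mm box with a yellow plate, on the desk behind the stations, about 135 mm from their middle), on its upright turning axis; its x axis runs along the bar and turns with it. The bar is 66 mm long, 16 mm wide, 32 mm high; this point is 10 mm below its top and 22 mm above the 50 mm disc it stands on.
- isolator (a joint): Turn of the isolator handle: 0 = ON (bar along the stations' length), 1.571 rad = OFF (bar across, at the end stop). Grows counter-clockwise seen from above. It stays where it is left (friction 0.12 N m); 1.4 and more counts as off.
- rail: Yellow lockout rail, fixed: a bar (12 mm thick in x, 400 mm long in y, top 201 mm high) on two posts at y = +-185 mm. Origin on the bench under the bar's middle; -x faces the robot. Four hooks at y = -142.5, -47.5, 47.5, 142.5 mm: 8 mm steel pegs leaving the bar's front face 185 mm up, 56 mm long towards -x, rising at 40 degrees, ending in a 12 mm black ball.
- tag0: Danger tag with a blue end band, a loose board of plywood painted red with a white panel, 150 x 54 x 9 mm, about 60 g, the same on both faces; lies on the bench, may be absent. Origin at the centre of its underside, x along its length towards the hole end, z through its thickness.
- tag0_hole (a point): Centre of the round 27 mm hole of tag0, 53 mm from the tag's middle along its x, 22 mm from that end, at mid thickness.
- tag1: Danger tag with a yellow end band, a loose board of plywood painted red with a white panel, 150 x 54 x 9 mm, about 60 g, the same on both faces; lies on the bench, may be absent. Origin at the centre of its underside, x along its length towards the hole end, z through its thickness.
- tag1_hole (a point): Centre of the round 27 mm hole of tag1, 53 mm from the tag's middle along its x, 22 mm from that end, at mid thickness.
- tag2: Danger tag with a green end band, a loose board of plywood painted red with a white panel, 150 x 54 x 9 mm, about 60 g, the same on both faces; lies on the bench, may be absent. Origin at the centre of its underside, x along its length towards the hole end, z through its thickness.
- tag2_hole (a point): Centre of the round 27 mm hole of tag2, 53 mm from the tag's middle along its x, 22 mm from that end, at mid thickness.
- tag3: Danger tag with a black end band, a loose board of plywood painted red with a white panel, 150 x 54 x 9 mm, about 60 g, the same on both faces; lies on the bench, may be absent. Origin at the centre of its underside, x along its length towards the hole end, z through its thickness.
- tag3_hole (a point): Centre of the round 27 mm hole of tag3, 53 mm from the tag's middle along its x, 22 mm from that end, at mid thickness.
- mug: Black mug, 82 mm across, 95 mm high, beyond the rail and desk; leave it alone. Origin at the centre of its underside.
- flask: White drinking bottle with a grey cap, 72 mm across, 210 mm high; leave it alone. Origin at the centre of its underside.
- tape: Yellow and black tape measure, 72 x 40 x 68 mm, near the robot; leave it alone. Origin at the centre of its underside.
- drill: Cordless drill standing on its battery, 196 mm high, left of the rail; leave it alone. Origin at the centre of its underside.
Not all that is in view belongs to the job. What is shaped like the tag0 but purple is not meant. What is shaped like the tag2 but purple is not meant.

How it is judged:
By the outcome, as a careful person would: the job done as asked, in the order asked, and still so for the second after the job is handed in, with the robot touching nothing.
Of tag0, tag1, tag2, tag3 only 2 to 4 are there at a start; the rules pass over those that are not, and their reading is None.
At some moment in a run one of tag0, tag1, tag2, tag3 may be knocked a few centimetres aside while the robot is not near it.
Once in a run the grip may slacken for a moment while it holds something.
It also fails if it takes over 210 s, if anything falls off the work surface, if the arm or the gripper's body presses on something with over 40 N, if the wrist force passes 120 N, or if a joint passes its speed limit or range.

### The arm

A 6-joint arm with a two-finger parallel gripper is mounted at the origin on the work surface. World frame = base frame: x ahead of the robot, y to its left, z up, the work surface at z = 0. Lengths are in m, angles in rad, forces in N, time in s.
With the tool pointing down it reaches from about 0.225 to 0.875 m from the base axis. Payload 3.4 kg.
Tool frame: the origin (TCP) lies midway between the tips of the shut fingers; the grasp point (between the pads) lies 19 mm behind it (pinch_z is the distance from the TCP to the grasp point, in m); z points along the fingers, y is the line along which they close (so a half turn about z gives the same grasp; the last joint's range is limited). The gripper opens to 85 mm and grips with 20 to 120 N. Pads are 22 mm wide; open, the fingers measure 114 mm over their backs; the gripper's body (76 mm by 85 mm) begins 54 mm behind the grasp point. The pads swing forward as they close: fully open they stand 13 mm farther back than shut.
Start: joints at [0.979, 0.276, 1.505, -0, 1.361, -0.121], TCP at [0.261, 0.512, 0.231] pointing down, gripper open.
Joint ranges: [-2.89, 2.89], [-0.75, 2.08], [0.22, 2.7], [-1.18, 4.32], [0.11, 2.71], [-2.7, 2.7]. Speed limits (rad/s): [2.57, 2.57, 3.14, 3.14, 3.14, 3.14].

### API

Orientations are given as a unit quaternion [w, x, y, z].
In Python, from rig import get_state, get_image, sign_off, pinch_z gives the robot as it stands.
- The arm moves only by the tool send_rows, never from a script. Its argument "steps" is one flat list of numbers, 5 for each row, row after row: the gripper's target within -1 to 1 (fully open at 1, half-way at 0, shut at -1), then the shift along the tool's x, y, z in cm, then the turn about the tool's z in degrees. In form: [gripper, x, y, z, roll, gripper, x, y, z, roll, ...]. A call has 1 to 12 rows; each row shifts and turns the commanded pose from where the row before left it, along the tool's axes as they then stand; what a row does not reach is not made up. A row lasts 1/10 s, in which the tool goes at most 50 mm and 8.59 degrees, less where a joint would pass 70% of its speed; a pose out of reach is approached as far as the arm can. A call is refused whole if a number of a shift passes 5 or a number of a turn 8.59, either way. A call with a gripper value outside its range is refused whole. The fingers move at their own pace and stop on an object; "newtons" is the grip in N (left out, the last holds). Time passes only in rows, so rows that do not move let the fingers close. It gives the time, the measured TCP pose, the force, the opening and the grip force at its end, in the units of the state.
- get_state(): the state, without advancing time (a new reading comes with each control period).
- get_image(name): name is "scene" or "top"; returns a dict with "color" (480x640x3 uint8, red, green, blue), "mtx" (3x3 intrinsics, pixels), "T" (4x4, takes a point from camera to world coordinates). Camera axes: x right, y down, z forward; pixel columns grow to the right and rows downward; lengths in m; the calibration is good to about 2 mm. A picture is of the moment at which its call begins. There is no depth.
- sign_off(): hands the job in; it is judged then, once.
The state is a dict: "clock": time; "qpos": joint angles; "qd": joint speeds; "effort": joint torques, N m; "position": TCP position; "ee_rot": TCP orientation; "contact_force": force on the tool from outside, world axes, zero at the start; "moment": the same for the moment, N m; "width": finger opening in m; "gripper_force": force on a finger pad.
Only numpy, scipy, OpenCV 4.12 (cv2) and the standard library are available. Lean on these libraries where they do the work, as an engineer would, in place of code of your own. Each camera call takes 0.05 s, during which the arm holds its last target. There are 200 camera calls.

## Working session

There is one attempt and no reset: what is moved stays moved. The work goes in short steps, Python scripts to look and compute and a tool call to move; the robot and the scene stay as the last step left them, time stands still between calls to the robot, and variables do not carry over. Pictures are saved under pics/ and viewed, at most 14 in all, crops included, and the job is handed in when it is done.

Besides the shell and the picture viewer there is one more tool, called after "Call:" as name(argument=value, ...) on one line, values as JSON. send_rows: Moves the arm, as the interface text tells. Its arguments: {"type":"object","properties":{"steps":{"type":"array"},"newtons":{"type":"number"}},"required":["steps"]}

```bash
ls; mkdir -p pics; python3 - <<'E'
from rig import *
import cv2,numpy as np
print(get_state(),pinch_z)
for n in("scene","top"):
    i=get_image(n);cv2.imwrite(f"pics/{n}0.png",i["color"][:,:,::-1]);print(n,i["mtx"].tolist(),i["T"].round(4).tolist())
E
```

```text
pics
{'clock': 0.0, 'qpos': array([ 9.79001439e-01,  2.76613351e-01,  1.50618262e+00,  5.28660472e-05,
        1.36071298e+00, -1.20962959e-01]), 'qd': array([-0.00046112,  0.00130439, -0.00070105, -0.00017586, -0.00081185,
       -0.00109168]), 'effort': array([-1.23940867e-03, -4.16762531e+01, -2.45797652e+01, -5.43784372e-04,
        1.12820949e-02,  2.31171455e-06]), 'position': array([0.26049326, 0.51198711, 0.23040954]), 'ee_rot': array([-3.58505218e-04,  2.33252774e-01,  9.72415665e-01, -8.88929718e-04]), 'contact_force': array([ 0.71201589, -0.45148114, -0.04396641]), 'moment': array([-0.03412565, -0.01711781,  0.01929024]), 'gripper_force': 0.0, 'width': 0.08543383395335324} 0.0187
scene [[491.3428489212488, 0.0, 322.25390528496774], [0.0, 491.3428489212488, 236.70438968136], [0.0, 0.0, 1.0]] [[0.1023, 0.5357, -0.8382, 1.4609], [0.9948, -0.0556, 0.0859, -0.0369], [-0.0006, -0.8426, -0.5386, 0.7268], [0.0, 0.0, 0.0, 1.0]]
top [[600.7708018117659, 0.0, 321.5194682526995], [0.0, 600.7708018117659, 232.6235436265426], [0.0, 0.0, 1.0]] [[0.0266, -0.987, 0.1585, 0.2409], [-0.9996, -0.0274, -0.0026, 0.0544], [0.0069, -0.1584, -0.9874, 1.5887], [0.0, 0.0, 0.0, 1.0]]
```

View pics/scene0.png

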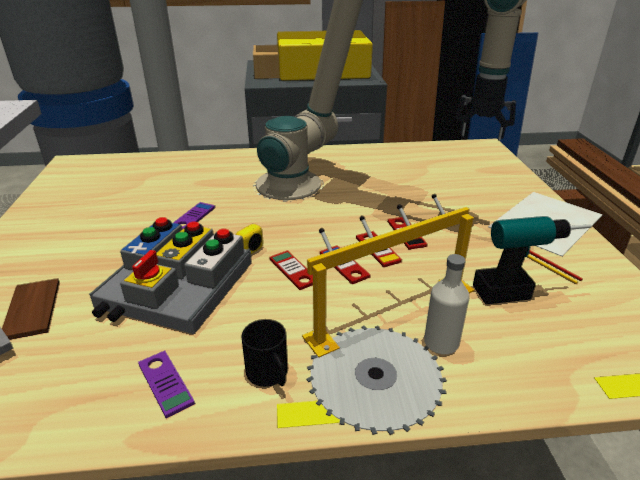

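View pics/top0.png

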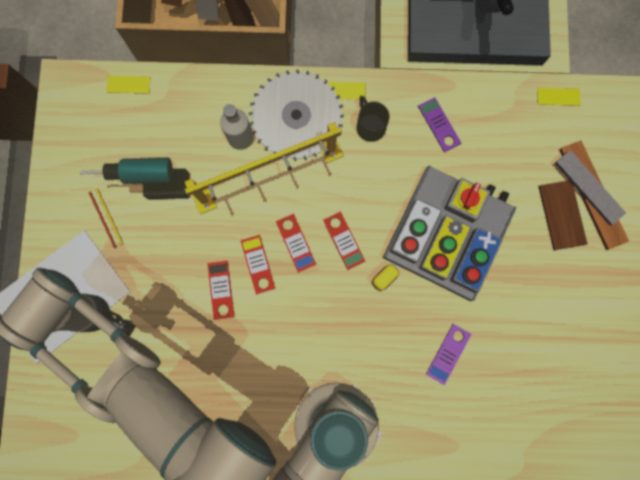

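The scene view shows four red tags in front of the yellow rail: green band (292,268), blue (345,265), yellow (378,248), black (407,232). It also shows the switch desk around (190,255) with the isolator at (147,268).

In the top view:
- **Tags (red):** blue (296,243), yellow (258,264), green (344,240), black (221,290).
- **Purple decoys:** (440,125) and (448,353), not to be touched.
- **Keys:** scoring (white) red at (410,245), main (yellow) red at (440,262), extraction (blue) red at (473,275). Green keys are at (419,227), (449,244) and (481,257).
- **Isolator:** (470,197).

Possible confusions are green vs red keys, and the purple decoys vs the tags.

```bash
cat > h.py <<'E'
from rig import *
import cv2,numpy as np
def grab(n):
    i=get_image(n);return i
def ray(i,uv):
    d=np.linalg.solve(i["mtx"],[uv[0],uv[1],1.]);return i["T"][:3,3],i["T"][:3,:3]@d
def onz(i,uv,z):
    o,d=ray(i,uv);return o+d*(z-o[2])/d[2]
def tri(a,ua,b,ub):
    o1,d1=ray(a,ua);o2,d2=ray(b,ub)
    s=np.linalg.lstsq(np.c_[d1,-d2],o2-o1,rcond=None)[0]
    p,q=o1+s[0]*d1,o2+s[1]*d2
    return (p+q)/2,np.linalg.norm(p-q)
def hsv(i):return cv2.cvtColor(i["color"],cv2.COLOR_RGB2HSV)
def mask(i,kind):
    h=hsv(i);R=cv2.inRange
    if kind=="red":return R(h,(0,150,60),(8,255,255))|R(h,(174,150,60),(180,255,255))
    if kind=="green":return R(h,(50,90,30),(85,255,255))
    if kind=="yellow":return R(h,(22,200,80),(32,255,255))
def blobs(m,amin=30):
    n,l,s,c=cv2.connectedComponentsWithStats(m)
    return [(c[k].round(1).tolist(),s[k].tolist()) for k in range(1,n) if s[k][4]>=amin]
E
python3 - <<'E'
from h import *
for n in("top","scene"):
    i=grab(n)
    for k in("red","green","yellow"):
        print(n,k)
        for b in blobs(mask(i,k)):print(b)
    if n=="top":
        c=i["color"][140:300,380:530,::-1];cv2.imwrite("pics/c1.png",cv2.resize(c,None,fx=4,fy=3.75,interpolation=2)[:600])
    else:
        a=cv2.resize(i["color"][200:335,85:270,::-1],None,fx=4,fy=4,interpolation=2);cv2.imwrite("pics/c2.png",a)
E
```

```text
top red
([469.9, 197.0], [461, 184, 18, 24, 257])
([102.3, 219.9], [90, 193, 25, 54, 68])
([335.8, 224.8], [324, 213, 25, 24, 262])
([288.4, 226.4], [277, 215, 24, 23, 257])
([410.3, 244.2], [405, 239, 12, 12, 114])
([350.1, 254.1], [342, 249, 18, 11, 38])
([440.4, 261.3], [435, 256, 12, 12, 118])
([355.4, 263.8], [347, 259, 18, 10, 43])
([218.3, 268.1], [208, 261, 21, 16, 114])
([305.8, 266.9], [297, 262, 18, 10, 34])
([262.3, 280.5], [251, 269, 24, 24, 274])
([472.6, 274.2], [467, 268, 12, 13, 124])
([222.3, 307.1], [212, 297, 22, 22, 284])
top green
([429.7, 106.2], [424, 103, 12, 7, 32])
([142.4, 169.3], [118, 160, 50, 20, 578])
([418.6, 226.5], [413, 221, 12, 12, 117])
([448.7, 243.6], [443, 238, 13, 12, 125])
([480.9, 256.1], [475, 250, 13, 13, 134])
top yellow
([558.6, 96.2], [539, 89, 40, 15, 539])
([473.9, 210.2], [469, 207, 10, 7, 30])
([440.7, 237.8], [429, 219, 22, 40, 143])
([460.4, 236.5], [454, 227, 13, 19, 68])
([451.4, 256.3], [447, 250, 10, 14, 45])
scene red
([161.1, 221.1], [155, 217, 13, 9, 91])
([396.6, 222.2], [388, 217, 19, 13, 136])
([192.9, 225.9], [187, 222
[... 502 characters left out ...]
05, 239, 14, 11, 121])
([281.5, 256.8], [273, 253, 17, 8, 60])
([175.3, 400.4], [162, 392, 28, 18, 226])
scene yellow
([299.1, 53.9], [277, 31, 49, 49, 1918])
([358.2, 57.2], [341, 31, 31, 47, 1029])
([384.0, 239.1], [308, 208, 165, 67, 1187])
([463.7, 228.1], [459, 223, 11, 12, 39])
([248.6, 233.3], [236, 224, 26, 25, 256])
([182.1, 245.3], [156, 228, 54, 32, 326])
([388.7, 257.5], [380, 254, 19, 8, 82])
([552.1, 268.7], [528, 255, 49, 28, 94])
([148.5, 277.8], [125, 266, 45, 22, 309])
([318.1, 286.1], [310, 272, 15, 30, 129])
([318.7, 320.8], [314, 317, 11, 9, 40])
([319.5, 342.5], [303, 324, 34, 33, 352])
([620.2, 385.5], [595, 374, 45, 25, 838])
([302.5, 414.5], [277, 401, 62, 27, 1155])
```

View pics/c1.png

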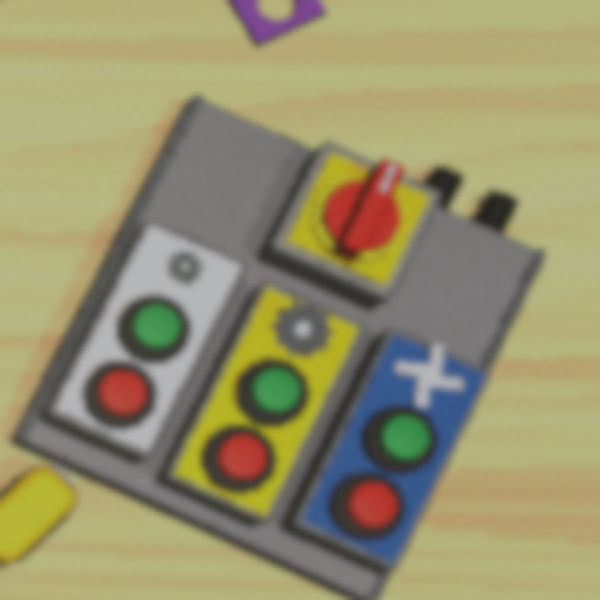

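View pics/c2.png

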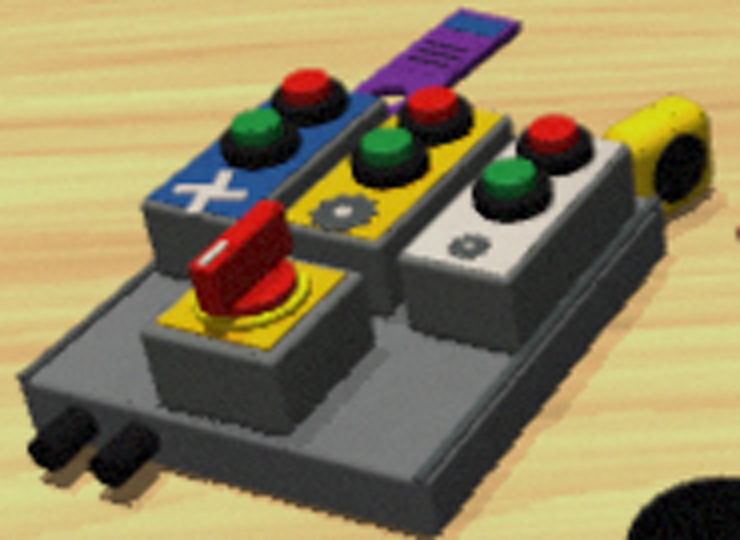

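The two crops confirm the choice: white station with the small sign, yellow with the large sign, blue with the fan. Red stop keys are at the near end, and the isolator bar at about px (471,197) lies along the stations.

```bash
python3 - <<'E'
from h import *
t=grab("top");s=grab("scene")
K={"sr":((410.3,244.2),(222.7,233)),"mr":((440.4,261.3),(192.9,225.9)),"er":((472.6,274.2),(161.1,221.1)),
"sg":((418.6,226.5),(212,244.2)),"mg":((448.7,243.6),(181.2,236.4)),"eg":((480.9,256.1),(148.9,231.6))}
P={}
for k,(a,b) in K.items():
    p,e=tri(t,a,s,b);P[k]=onz(t,a,.106);print(k,p.round(4),round(e,4),P[k].round(4),onz(s,b,.106).round(4))
for x in "sme":
    d=P[x+"g"]-P[x+"r"];print(x,np.linalg.norm(d),np.degrees(np.arctan2(d[1],d[0])))
d=np.mean([P[x+"g"]-P[x+"r"] for x in"sme"],0);d/=np.linalg.norm(d)
mid=np.mean([(P[x+"r"]+P[x+"g"])/2 for x in"sme"],0)+.020*d
print("mid",mid,"iso guess",mid+.135*d, (P["mr"]+P["mg"])/2+.155*d)
print("iso tri top bar",tri(t,(472.5,195.5),s,(145.5,259)))
for z in(.13,.14,.15,.16): print(z,onz(t,(472.5,195.5),z).round(4),onz(s,(145.5,259),z).round(4))
# bar dark-side/white-mark
# tags
m=mask(t,"red")
h=hsv(t)
for nm,c,box in(("tag3",0,(200,255,245,325)),("tag1",0,(236,230,280,300)),("tag0",0,(272,208,322,277)),("tag2",0,(318,205,370,275))):
    x0,y0,x1,y1=box
    sub=m[y0:y1,x0:x1]
    pts=np.argwhere(sub)[:,::-1]+[x0,y0]
    w=(onz(t,p,.009)[:2] for p in pts);w=np.array(list(w),np.float32)
    r=cv2.minAreaRect(w);print(nm,r,len(pts))
# rail
E
python3 - <<'E'
import cv2,numpy as np
i=cv2.imread("pics/top0.png")
cv2.imwrite("pics/c3.png",cv2.resize(i[120:325,180:380],None,fx=3.9,fy=2.9,interpolation=2))
E
```

```text
sr [ 0.4556 -0.1713  0.107 ] 0.0004 [ 0.4558 -0.1717  0.106 ] [ 0.454  -0.1713  0.106 ]
mr [ 0.4148 -0.2459  0.1067] 0.0011 [ 0.415  -0.2466  0.106 ] [ 0.4137 -0.2456  0.106 ]
er [ 0.3849 -0.3258  0.1074] 0.0002 [ 0.385  -0.3263  0.106 ] [ 0.3824 -0.3264  0.106 ]
sg [ 0.5011 -0.1923  0.1065] 0.0001 [ 0.5012 -0.1924  0.106 ] [ 0.5003 -0.1925  0.106 ]
mg [ 0.4599 -0.2673  0.1065] 0.0003 [ 0.46   -0.2676  0.106 ] [ 0.4591 -0.2673  0.106 ]
eg [ 0.4306 -0.347   0.1067] 0.0008 [ 0.4307 -0.3476  0.106 ] [ 0.4295 -0.3469  0.106 ]
s 0.04986933468879006 -24.493460150709108
m 0.0496317932428781 -24.966790042775024
e 0.05042669676116029 -24.96485044511676
mid [ 0.45943391 -0.26708004  0.106     ] iso guess [ 0.58197527 -0.32372467  0.106     ] [ 0.57815822 -0.32214313  0.106     ]
iso tri top bar (array([ 0.57903419, -0.32204328,  0.12923653]), np.float64(0.001266990789805141))
0.13 [ 0.579  -0.3225  0.13  ] [ 0.5803 -0.321   0.13  ]
0.14 [ 0.5767 -0.3199  0.14  ] [ 0.5951 -0.3162  0.14  ]
0.15 [ 0.5743 -0.3173  0.15  ] [ 0.6098 -0.3115  0.15  ]
0.16 [ 0.572  -0.3147  0.16  ] [ 0.6246 -0.3067  0.16  ]
tag3 ((0.3364918828010559, 0.3114221692085266), (0.14733117818832397, 0.0518011674284935), 9.779414176940918) 402
tag1 ((0.4066382050514221, 0.21714219450950623), (0.14662545919418335, 0.05077085644006729), 18.4246883392334) 322
tag0 ((0.46642857789993286, 0.11897748708724976), (0.14717818796634674, 0.05060708150267601), 25.330520629882812) 320
tag2 ((0.4762418270111084, -0.008912250399589539), (0.1462777853012085, 0.050477057695388794), 27.720027923583984) 341
```

View pics/c3.png

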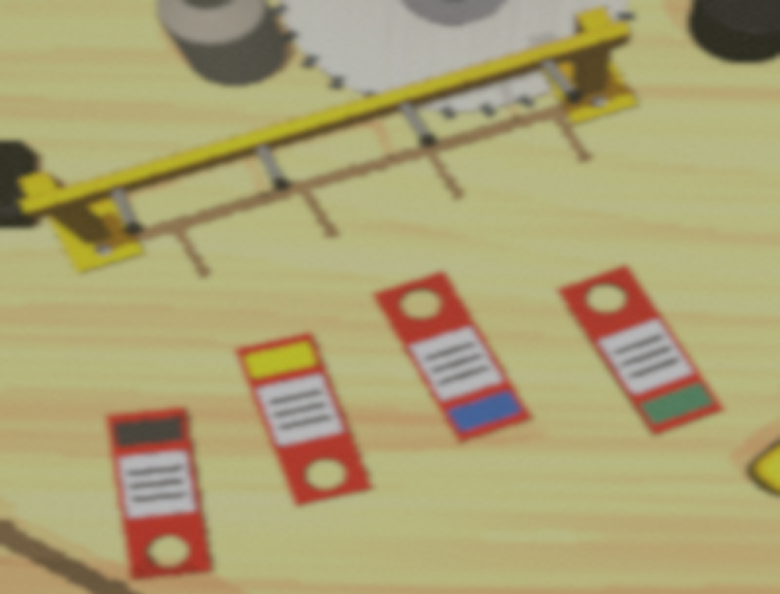

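Hook balls in the crop are at (133,230), (282,184), (430,140) and (575,95). Tag holes: blue and green point to the rail, yellow and black point to the robot. I'll work out the rail next.

```bash
cat >> h.py <<'E'
def dark(i,uv,r=6):
    u,v=map(int,map(round,uv));g=cv2.cvtColor(i["color"],cv2.COLOR_RGB2GRAY)[v-r:v+r+1,u-r:u+r+1].astype(float)
    w=np.clip(g.min()+25-g,0,None);y,x=np.mgrid[-r:r+1,-r:r+1];return np.array([u+(w*x).sum()/w.sum(),v+(w*y).sum()/w.sum()])
E
python3 - <<'E'
from h import *
t=grab("top");s=grab("scene")
T=[(180+u/3.9,120+v/2.9) for u,v in((133,230),(282,184),(430,140),(575,95))]
S=[(435,197),(400,208),(363,220),(322,231)]
B=[]
for a,b in zip(T,S):
    a2=dark(t,a,4);b2=dark(s,b,5)
    print(a2.round(1),b2.round(1),[x.round(4) for x in tri(t,a2,s,b2)],onz(t,a2,.221).round(4));B.append(onz(t,a2,.221)[:2])
B=np.array(B);d=B[0]-B[3];print("yaw",np.degrees(np.arctan2(-d[0],d[1])),np.linalg.norm(np.diff(B,axis=0),axis=1))
print(get_state()["clock"],blobs(mask(t,"red"),250))
cv2.imwrite("pics/c4.png",cv2.resize(s["color"][180:300,290:480,::-1],None,fx=4,fy=4,interpolation=2))
E
```

```text
[213.6 198.7] [433.1 196.4] [array([0.5335, 0.3035, 0.22  ]), np.float64(0.0008)] [0.5334 0.3037 0.221 ]
[251.7 183.3] [398.3 206.9] [array([0.5727, 0.2164, 0.2203]), np.float64(0.001)] [0.5726 0.2168 0.221 ]
[289.4 168.2] [361.1 218.1] [array([0.6114, 0.1299, 0.2206]), np.float64(0.0005)] [0.6113 0.1301 0.221 ]
[328.  151.9] [320.7 230.5] [array([0.6532, 0.0418, 0.2223]), np.float64(0.002)] [0.6535 0.0407 0.221 ]
yaw 24.557128125046376 [0.09530583 0.09493434 0.09886246]
0.4 [([469.9, 197.0], [461, 184, 18, 24, 258]), ([335.8, 224.7], [324, 213, 24, 24, 261]), ([288.5, 226.5], [277, 215, 24, 23, 257]), ([262.3, 280.5], [251, 269, 23, 24, 274]), ([222.3, 307.2], [212, 297, 22, 22, 284])]
```

View pics/c4.png

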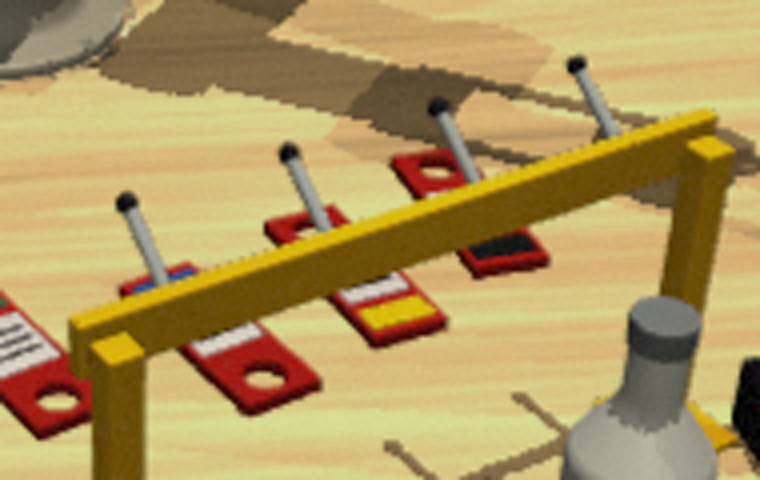

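Ball heights triangulate to 0.220–0.222 m (0.221 expected) and the spacing to about 95 mm, which fits. The rail yaw is about 24.2°. I'll move toward the scoring stop key now.

Call:
send_rows(steps=[-1, -2.4, -2.6, 0, 0, -1, -2.4, -2.6, 0, 0, -1, -2.4, -2.6, 0, 0, -1, -2.4, -2.6, 0, 0, -1, -2.4, -2.6, 0, 0, -1, -2.4, -2.6, 0, 0, -1, -2.4, -2.6, 0, 0, -1, -2.4, -2.6, 0, 0, -1, -2.4, -2.6, 0, 0, -1, -2.4, -2.6, 0, 0, -1, -2.4, -2.6, 0, 0, -1, -2.4, -2.6, 0, 0], newtons=40)

```text
clock: 1.6
position: [0.3762, 0.1024, 0.2316]
ee_rot: [0.0, 0.233, 0.972, 0.0]
contact_force: [-0.3, -0.3, -0.2]
width: -0.0001
gripper_force: 0.0
```

```bash
cat > g.py <<'E'
# python3 g.py x y z [yawdeg]: tool-axis shift (cm) from the measured pose, then the roll
import sys,numpy as np
from rig import get_state
from scipy.spatial.transform import Rotation as Ro
s=get_state();q=s["ee_rot"];R=Ro.from_quat([q[1],q[2],q[3],q[0]]).as_matrix()
a=list(map(float,sys.argv[1:]))
yaw=np.degrees(np.arctan2(R[1,0],R[0,0]))
print("t",round(s["clock"],2),"pos",s["position"].round(4),"yaw",yaw.round(1),"q",s["qpos"].round(2),"w",round(s["width"],4),"F",s["contact_force"].round(1),"grip",round(s["gripper_force"],1))
if a:
    print("shift cm",(R.T@(np.array(a[:3])-s["position"])*100).round(2))
    if len(a)>3:
        r=yaw-a[3];print("roll",[round((r+180)%360-180,1)])
        Q=Ro.from_euler("z",a[3],degrees=True).as_matrix()@np.diag([1,-1,-1])
        print("shift in new axes",(Q.T@(np.array(a[:3])-s["position"])*100).round(2))
E
python3 g.py .456 -.1715 .125
```

```text
t 1.6 pos [0.3762 0.1024 0.2316] yaw 153.0 q [ 0.09 -0.01  1.85  0.    1.3  -1.01] w -0.0001 F [-0.3 -0.3 -0.2] grip 0.0
shift cm [-19.52 -20.8   10.66]
```

Call:
send_rows(steps=[-1, -2.4, -2.6, 0, 0, -1, -2.4, -2.6, 0, 0, -1, -2.4, -2.6, 0, 0, -1, -2.4, -2.6, 0, 0, -1, -2.4, -2.6, 1.5, 0, -1, -2.4, -2.6, 1.5, 0, -1, -2.4, -2.6, 1.5, 0, -1, -2.4, -2.6, 2.0, 0, -1, -0.3, 0, 2, 0, -1, 0, 0, 2, 0, -1, 0, 0, 0, 0])

```text
clock: 2.7
position: [0.4535, -0.1694, 0.1239]
ee_rot: [-0.003, 0.234, 0.972, 0.001]
contact_force: [-0.3, 0.4, 0.4]
width: -0.0002
gripper_force: 0.0
```

```bash
python3 g.py .456 -.1715 .125
```

```text
t 2.7 pos [ 0.4535 -0.1694  0.1239] yaw 153.0 q [-0.5   0.23  1.86  0.    1.06 -1.6 ] w -0.0002 F [-0.3  0.4  0.4] grip 0.0
shift cm [-0.32 -0.07 -0.11]
```

Call:
send_rows(steps=[-1, -0.3, 0, 0.5, 0, -1, 0, 0, 0.6, 0, -1, 0, 0, 0.4, 0, -1, 0, 0, 0.3, 0, -1, 0, 0, 0.3, 0, -1, 0, 0, 0.1, 0, -1, 0, 0, 0, 0, -1, 0, 0, 0, 0, -1, 0, 0, 0, 0])

```text
clock: 3.6
position: [0.4587, -0.1715, 0.1059]
ee_rot: [0.001, 0.233, 0.972, -0.0]
contact_force: [-1.8, 0.9, 11.1]
width: -0.0001
gripper_force: 5.4
```

```bash
python3 g.py .415 -.246 .125
```

```text
t 3.6 pos [ 0.4587 -0.1715  0.1059] yaw 153.0 q [-0.5   0.26  1.88  0.    1.01 -1.6 ] w -0.0001 F [-1.8  0.9 11.1] grip 5.4
shift cm [ 0.51 -8.63 -1.91]
```

```bash
python3 - <<'E'
from h import *
s=grab("scene");cv2.imwrite("pics/p1.png",cv2.resize(s["color"][180:290,130:270,::-1],None,fx=5,fy=5,interpolation=2))
E
```

```text
(no output)
```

View pics/p1.png

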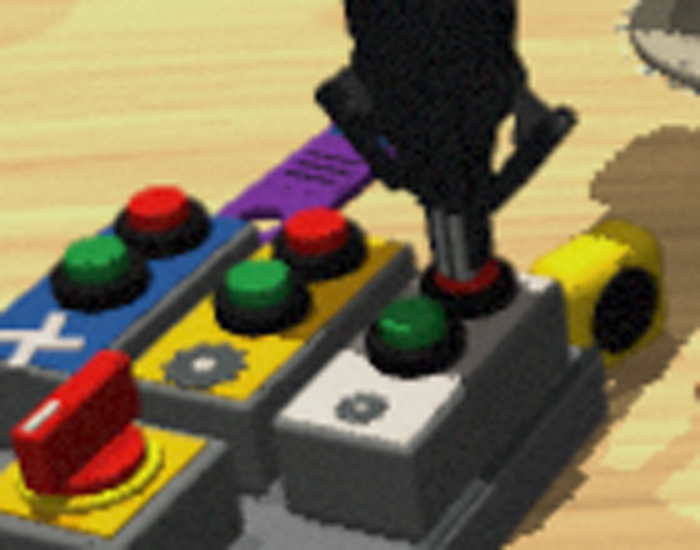

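The fingers sit on the scoring stop key at (465,270) in the crop. It is sunk into its collar while the others stand proud, and the 11 N is well above the 5 N for full travel. I'll press 2 mm more to be sure, then go to the main stop.

Call:
send_rows(steps=[-1, 0, 0, 0.2, 0, -1, 0, 0, 0, 0, -1, 0, 0, 0, 0])

```text
clock: 3.95
position: [0.4588, -0.1715, 0.1057]
ee_rot: [0.002, 0.233, 0.972, -0.0]
contact_force: [-5.3, 3.1, 23.2]
width: -0.0002
gripper_force: 11.6
```

Call:
send_rows(steps=[-1, 0, 0, -1.5, 0, -1, 0, 0, -1.5, 0, -1, 0.2, -2.9, 0, 0, -1, 0.2, -2.9, 0, 0, -1, 0.1, -2.8, 0, 0, -1, 0, 0, 0, 0, -1, 0, 0, 0, 0])

```text
clock: 4.65
position: [0.4144, -0.2458, 0.1322]
ee_rot: [-0.0, 0.234, 0.972, 0.0]
contact_force: [0.5, 1.0, -0.0]
width: 0.0001
gripper_force: 0.0
```

```bash
python3 g.py .415 -.246 .125
```

```text
t 4.65 pos [ 0.4144 -0.2458  0.1322] yaw 152.9 q [-0.68  0.22  1.85  0.    1.07 -1.78] w 0.0001 F [ 0.5  1.  -0. ] grip 0.0
shift cm [-0.07  0.01  0.72]
```

Call:
send_rows(steps=[-1, 0, 0, 1.2, 0, -1, 0, 0, 0.5, 0, -1, 0, 0, 0.4, 0, -1, 0, 0, 0.4, 0, -1, 0, 0, 0.4, 0, -1, 0, 0, 0, 0, -1, 0, 0, 0, 0, -1, 0, 0, 0, 0])

```text
clock: 5.45
position: [0.4146, -0.2448, 0.1058]
ee_rot: [0.0, 0.233, 0.972, 0.0]
contact_force: [-4.4, 5.2, 19.9]
width: 0.0
gripper_force: 10.1
```

Call:
send_rows(steps=[-1, 0, 0, -1.5, 0, -1, 0, 0, -1.4, 0, -1, 0, 0, 0, 0])

```text
clock: 5.75
position: [0.4161, -0.2467, 0.1339]
ee_rot: [0.002, 0.233, 0.972, -0.001]
contact_force: [0.1, -0.6, -0.2]
width: -0.0003
gripper_force: 0.0
```

```bash
python3 g.py .385 -.326 .132
```

```text
t 5.75 pos [ 0.4161 -0.2467  0.1339] yaw 153.1 q [-0.68  0.22  1.85  0.    1.07 -1.78] w -0.0003 F [ 0.1 -0.6 -0.2] grip 0.0
shift cm [-0.81 -8.48  0.21]
```

Next is the extraction stop, followed by the turn for the isolator.

Call:
send_rows(steps=[-1, -0.3, -2.8, 0, 0, -1, -0.2, -2.8, 0, 0, -1, -0.2, -2.8, 0.2, 0, -1, 0, 0, 1.2, 0, -1, 0, 0, 0.5, 0, -1, 0, 0, 0.4, 0, -1, 0, 0, 0.4, 0, -1, 0, 0, 0.4, 0, -1, 0, 0, 0, 0, -1, 0, 0, 0, 0, -1, 0, 0, 0, 0])

```text
clock: 6.85
position: [0.3822, -0.3231, 0.1056]
ee_rot: [-0.0, 0.232, 0.973, -0.001]
contact_force: [-9.1, 5.7, 33.2]
width: -0.0001
gripper_force: 16.0
```

Call:
send_rows(steps=[-1, 0, 0, -4, 0, 0.2, 0, 0, -4, 0, 0.2, 0, 0, -3, 0])

```text
clock: 7.15
position: [0.3838, -0.3231, 0.2135]
ee_rot: [0.001, 0.233, 0.973, -0.0]
contact_force: [1.1, -0.6, -0.1]
width: 0.0282
gripper_force: 0.0
```

```bash
python3 g.py .5795 -.3222 .2 -25;python3 g.py .5795 -.3222 .2 155; python3 - <<'E'
from h import *
t=grab("top")
print(blobs(mask(t,"red"),200))
m=mask(t,"red")[180:212,455:485];p=np.argwhere(m)[:,::-1]+[455,180]
print(onz(t,(469.9,197),.1).round(4))
E
```

```text
t 7.15 pos [ 0.3838 -0.3231  0.2135] yaw 153.1 q [-0.84  0.18  1.69  0.    1.28 -1.94] w 0.0282 F [ 1.1 -0.6 -0.1] grip 0.0
shift cm [-17.41   8.94   1.4 ]
roll [np.float64(178.1)]
shift in new axes [17.7  -8.35  1.35]
t 7.15 pos [ 0.3838 -0.3231  0.2135] yaw 153.1 q [-0.84  0.18  1.69  0.    1.28 -1.94] w 0.0282 F [ 1.1 -0.6 -0.1] grip 0.0
shift cm [-17.41   8.94   1.4 ]
roll [np.float64(-1.9)]
shift in new axes [-17.7    8.35   1.35]
[([469.9, 197.0], [461, 184, 18, 24, 259]), ([335.8, 224.7], [324, 213, 25, 24, 263]), ([288.5, 226.5], [277, 215, 24, 23, 258]), ([262.3, 280.5], [251, 269, 24, 24, 273]), ([222.4, 307.1], [212, 297, 22, 22, 279])]
[ 0.5818 -0.3236  0.1   ]
```

Call:
send_rows(steps=[0.2, -3.5, 1.8, 0, 0, 0.2, -3.5, 1.8, 0, 0, 0.2, -3.5, 1.8, 0, 0, 0.2, -3.5, 1.8, 0, 0, 0.2, -3.4, 1.7, 0, 0, 0.2, 0, 0, 0, 8.5, 0.2, 0, 0, 0, 8.5, 0.2, 0, 0, 0, 8.5, 0.2, 0, 0, 0, 8.5, 0.2, 0, 0, 0, 8.5, 0.2, 0, 0, 0, 8.5, 0.2, 0, 0, 0, 8.5])

```text
clock: 8.4
position: [0.5787, -0.322, 0.2105]
ee_rot: [-0.0, 0.687, 0.727, 0.0]
contact_force: [0.4, 0.0, -0.9]
width: 0.051
gripper_force: 0.0
```

Call:
send_rows(steps=[0.2, 0, 0, 0, 8.5, 0.2, 0, 0, 0, 8.5, 0.2, 0, 0, 0, 8.5, 0.2, 0, 0, 0, 8.5, 0.2, 0, 0, 0, 8.5, 0.2, 0, 0, 0, 8.5, 0.2, 0, 0, 0, 8.5, 0.2, 0, 0, 0, 8.5, 0.2, 0, 0, 0, 8.5, 0.2, 0, 0, 0, 8.5, 0.2, 0, 0, 0, 8.5, 0.2, 0, 0, 0, 8.5])

```text
clock: 9.6
position: [0.5786, -0.322, 0.2105]
ee_rot: [-0.001, 0.997, -0.076, -0.0]
contact_force: [0.2, 0.3, -0.3]
width: 0.0511
gripper_force: 0.0
```

Call:
send_rows(steps=[0.2, 0, 0, 0, 8.5, 0.2, 0, 0, 0, 8.0, 0.2, 0, 0, 0, 0])

```text
clock: 9.9
position: [0.5785, -0.3221, 0.2106]
ee_rot: [-0.001, 0.977, -0.215, -0.0]
contact_force: [-0.3, -0.6, -0.5]
width: 0.0511
gripper_force: 0.0
```

```bash
python3 g.py .5795 -.3225 .11 -25;  python3 - <<'E'
from h import *
s=grab("scene");print([b for b in blobs(mask(s,"red"),200)])
E
```

```text
t 9.9 pos [ 0.5785 -0.3221  0.2106] yaw -24.9 q [-0.61  0.42  1.34  0.    1.39  1.39] w 0.0511 F [-0.3 -0.6 -0.5] grip 0.0
shift cm [ 0.11  0.   10.06]
roll [np.float64(0.1)]
shift in new axes [ 0.1  -0.   10.06]
[([146.5, 266.1], [132, 250, 27, 29, 513]), ([294.2, 273.1], [270, 251, 43, 39, 434]), ([353.5, 272.9], [335, 263, 35, 21, 356])]
```

Call:
send_rows(steps=[0.2, 0.1, 0, 3, 0, 0.2, 0, 0, 3, 0, 0.2, 0, 0, 2, 0, 0.2, 0, 0, 1, 0, 0.2, 0, 0, 1, 0, -1, 0, 0, 0, 0, -1, 0, 0, 0, 0, -1, 0, 0, 0, 0, -1, 0, 0, 0, 0])

```text
clock: 10.85
position: [0.5803, -0.3231, 0.1125]
ee_rot: [-0.001, 0.976, -0.216, 0.001]
contact_force: [1.2, 4.4, 1.9]
width: 0.0151
gripper_force: 42.8
```

```bash
python3 g.py
```

```text
t 10.85 pos [ 0.5803 -0.3231  0.1125] yaw -25.0 q [-0.61  0.49  1.48  0.    1.18  1.39] w 0.0151 F [1.2 4.4 1.9] grip 42.8
```

Call:
send_rows(steps=[-1, 0, 0, 0, -8, -1, 0, 0, 0, -8, -1, 0, 0, 0, -8, -1, 0, 0, 0, -8, -1, 0, 0, 0, -8, -1, 0, 0, 0, -8, -1, 0, 0, 0, -8, -1, 0, 0, 0, -8, -1, 0, 0, 0, -8, -1, 0, 0, 0, -8, -1, 0, 0, 0, -8, -1, 0, 0, 0, 0], newtons=60)

```text
clock: 12.05
position: [0.5812, -0.3253, 0.1126]
ee_rot: [0.003, 0.853, 0.523, 0.001]
contact_force: [4.9, -1.4, -0.3]
width: 0.0145
gripper_force: 62.5
```

```bash
python3 g.py; python3 -c "
from rig import *
s=get_state();print(s['moment'])"
```

```text
t 12.05 pos [ 0.5812 -0.3253  0.1126] yaw 63.0 q [-0.61  0.49  1.48  0.    1.17 -0.14] w 0.0145 F [ 4.9 -1.4 -0.3] grip 62.5
[-0.0448487  -0.78510909  0.16595821]
```

Call:
send_rows(steps=[0.4, 0, 0, 0, 0, 0.4, 0, 0, 0, 0, 0.4, 0, 0, -3, 0, 0.4, 0, 0, -4, 0, 0.4, 0, 0, -4, 0, 0.4, 0, 0, -3, 0, 0.4, -3, 0, 0, 0, 0.4, -4, 0, 0, 0, 0.4, -4, 0, 0, 0, 0.4, -4, 0, 0, 0])

```text
clock: 13.05
position: [0.5096, -0.4582, 0.2512]
ee_rot: [-0.001, 0.853, 0.522, -0.0]
contact_force: [1.3, -0.4, -0.5]
width: 0.0597
gripper_force: 0.0
```

```bash
cat >> h.py <<'E'
BOX={"tag3":(195,245,250,330),"tag1":(236,228,280,300),"tag0":(272,205,322,277),"tag2":(318,200,372,277)}
def tags(t,names=BOX):
    m=mask(t,"red");out={}
    for nm in names:
        x0,y0,x1,y1=BOX[nm];pts=np.argwhere(m[y0:y1,x0:x1])[:,::-1]+[x0,y0]
        if len(pts)<150: print(nm,"few",len(pts));continue
        w=np.array([onz(t,p,.009)[:2] for p in pts],np.float32);r=cv2.minAreaRect(w)
        b=cv2.boxPoints(r);e=[b[1]-b[0],b[2]-b[1]];l=max(e,key=np.linalg.norm);l=l/np.linalg.norm(l)
        c=np.array(r[0]);
        # more red lies at the hole end
        if np.mean((w-c)@l)<0:l=-l
        out[nm]=(c,l);print(nm,c.round(4),"size",np.round(r[1],4),"hole yaw",np.degrees(np.arctan2(l[1],l[0])).round(1))
    return out
E
python3 - <<'E'
from h import *
t=grab("top");tags(t)
s=grab("scene");cv2.imwrite("pics/p2.png",np.hstack([cv2.resize(t["color"][170:290,385:525,::-1],(400,343)),cv2.resize(s["color"][200:320,85:225,::-1],(400,343))]))
E
python3 g.py
```

```text
tag3 [0.3571 0.307 ] size [0.0965 0.1932] hole yaw 168.9
tag1 [0.4163 0.1909] size [0.1489 0.1067] hole yaw -161.6
tag0 [0.4666 0.1186] size [0.1472 0.0505] hole yaw 25.9
tag2 [ 0.4762 -0.0089] size [0.1463 0.0505] hole yaw 27.7
t 13.15 pos [ 0.5074 -0.4621  0.2505] yaw 62.6 q [-0.84  0.44  1.21 -0.    1.5  -0.36] w 0.0598 F [0.2 0.5 0.6] grip 0.0
```

View pics/p2.png

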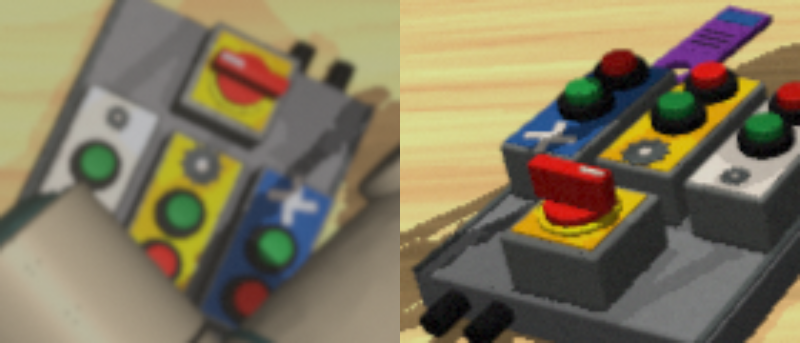

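Top and scene crops show the isolator bar now lying across the stations, i.e. OFF, and all keys up. On to the tags, starting with the green one (tag2).

```bash
cat >> h.py <<'E'
def tags(t,names=None):
    m=cv2.morphologyEx(mask(t,"red"),cv2.MORPH_CLOSE,cv2.getStructuringElement(2,(13,13)))
    h=mask(t,"red");n,l,s,_=cv2.connectedComponentsWithStats(m);out=[]
    for k in range(1,n):
        pts=np.argwhere((l==k)&(h>0))[:,::-1]
        if len(pts)<200 or not(180<pts[:,0].mean()<400):continue
        w=np.array([onz(t,p,.009)[:2] for p in pts],np.float32);r=cv2.minAreaRect(w)
        b=cv2.boxPoints(r);e=[b[1]-b[0],b[2]-b[1]];v=max(e,key=np.linalg.norm);v=v/np.linalg.norm(v);c=np.array(r[0])
        if np.mean((w-c)@v)<0:v=-v
        out.append((c,v));print("tag",pts.mean(0).round(),c.round(4),"size",np.sort(r[1]).round(4),"hole yaw",np.degrees(np.arctan2(v[1],v[0])).round(1))
    return out
E
python3 - <<'E'
from h import *
tags(grab("top"))
E
python3 g.py .4762 -.0089 .12 27.7
```

```text
tag [336. 225.] [0.5189 0.0135] size [0.0499 0.0505] hole yaw 117.7
tag [288. 226.] [0.5105 0.1398] size [0.0498 0.0506] hole yaw 115.1
tag [262. 280.] [0.3612 0.2019] size [0.0511 0.0513] hole yaw 18.4
tag [222. 307.] [0.289  0.3034] size [0.0504 0.0511] hole yaw -79.5
t 13.2 pos [ 0.5089 -0.4595  0.2505] yaw 62.7 q [-0.84  0.44  1.21 -0.    1.5  -0.36] w 0.0599 F [-0.3  1.4 -1.1] grip 0.0
shift cm [ 38.56 -23.52  13.1 ]
roll [np.float64(35.0)]
shift in new axes [ 18.05 -41.42  13.05]
```

Call:
send_rows(steps=[0.55, 3.2, -2, 0, 0, 0.55, 3.2, -2, 0, 0, 0.55, 3.2, -2, 0, 0, 0.55, 3.2, -2, 0, 0, 0.55, 3.2, -2, 0, 0, 0.55, 3.2, -2, 0, 0, 0.55, 3.2, -2, 0, 0, 0.55, 3.2, -1.9, 0, 0, 0.55, 3.2, -1.9, 0, 0, 0.55, 3.2, -1.9, 0, 0, 0.55, 3.2, -1.9, 0, 0, 0.55, 3.2, -1.9, 0, 0])

```text
clock: 14.4
position: [0.4745, -0.0061, 0.2514]
ee_rot: [-0.0, 0.852, 0.523, -0.0]
contact_force: [1.2, 0.5, 0.4]
width: 0.066
gripper_force: 0.0
```

Call:
send_rows(steps=[0.55, 0, 0, 2, 8.5, 0.55, 0, 0, 3, 8.5, 0.55, 0, 0, 3, 8.5, 0.55, 0, 0, 3, 8.5, 0.55, 0, 0, 1, 1, 0.55, 0, 0, 0, 0])

```text
clock: 15.0
position: [0.4743, -0.0079, 0.1303]
ee_rot: [-0.001, 0.97, 0.244, -0.002]
contact_force: [0.2, -0.5, -0.6]
width: 0.0661
gripper_force: 0.0
```

```bash
python3 - <<'E'
from h import *
t=grab("top");h=hsv(t)
import h as H
m0=cv2.inRange(h,(0,110,50),(10,255,255))|cv2.inRange(h,(170,90,50),(180,255,255))
print(blobs(cv2.morphologyEx(m0,cv2.MORPH_CLOSE,np.ones((5,5),np.uint8)),200))
E
python3 g.py .4762 -.0089 .006 27.7
```

```text
[([471.0, 196.9], [460, 188, 26, 18, 321]), ([288.4, 226.9], [276, 214, 27, 28, 307]), ([262.2, 279.9], [250, 261, 25, 33, 344]), ([222.4, 307.3], [212, 296, 22, 23, 334])]
t 15.05 pos [ 0.4757 -0.0082  0.1315] yaw 28.2 q [-0.16  0.21  1.87  0.    1.07  0.91] w 0.0664 F [-0.2 -0.5  0.5] grip 0.0
shift cm [ 0.02  0.09 12.55]
roll [np.float64(0.5)]
shift in new axes [ 0.02  0.09 12.55]
```

Call:
send_rows(steps=[0.55, 0, 0.1, 4, 0, 0.55, 0, 0, 4, 0, 0.55, 0, 0, 2.5, 0, 0.55, 0, 0, 1, 0, 0.55, 0, 0, 0.6, 0, 0.55, 0, 0, 0, 0, 0.55, 0, 0, 0, 0])

```text
clock: 15.75
position: [0.4777, -0.0098, 0.0116]
ee_rot: [0.001, 0.97, 0.242, 0.001]
contact_force: [0.7, -0.1, 0.7]
width: 0.0661
gripper_force: 0.0
```

```bash
python3 g.py; python3 - <<'E'
from h import *
s=grab("scene");cv2.imwrite("pics/p3.png",cv2.resize(s["color"][180:310,240:400,::-1],None,fx=4,fy=4,interpolation=2))
E
```

```text
t 15.75 pos [ 0.4777 -0.0098  0.0116] yaw 28.0 q [-0.17  0.37  2.02  0.    0.75  0.91] w 0.0661 F [ 0.7 -0.1  0.7] grip 0.0
```

View pics/p3.png

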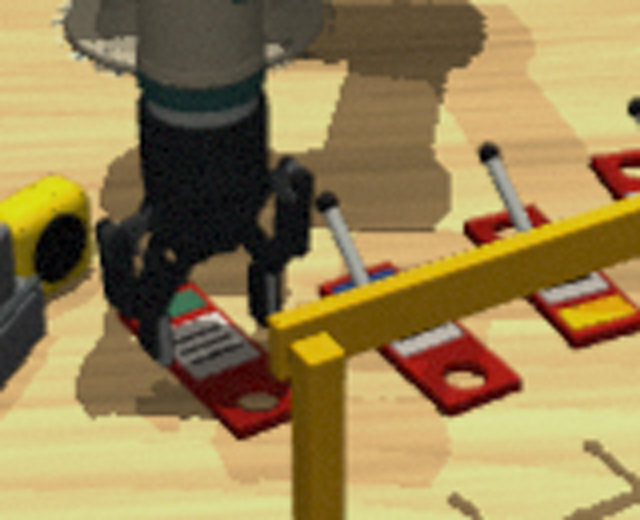

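The fingers straddle the green tag (crop centre about (205,330)). I'll feel for the bench.

Call:
send_rows(steps=[0.55, 0, 0, 0.3, 0, 0.55, 0, 0, 0.3, 0, 0.55, 0, 0, 0, 0, 0.55, 0, 0, 0, 0])

```text
clock: 16.2
position: [0.4762, -0.0096, 0.0043]
ee_rot: [-0.0, 0.97, 0.242, -0.0]
contact_force: [0.6, 0.7, 0.5]
width: 0.0663
gripper_force: 0.0
```

Call:
send_rows(steps=[0.55, 0, 0, 0.2, 0, 0.55, 0, 0, 0.2, 0, 0.55, 0, 0, 0, 0, 0.55, 0, 0, 0, 0])

```text
clock: 16.6
position: [0.4762, -0.0096, 0.0002]
ee_rot: [-0.0, 0.97, 0.242, -0.0]
contact_force: [-1.1, 0.1, -0.1]
width: 0.0662
gripper_force: 0.0
```

Call:
send_rows(steps=[-1, 0, 0, 0, 0, -1, 0, 0, 0, 0, -1, 0, 0, 0, 0, -1, 0, 0, 0, 0], newtons=50)

```text
clock: 17.0
position: [0.4764, -0.0096, 0.0008]
ee_rot: [0.0, 0.97, 0.242, 0.0]
contact_force: [-2.0, 0.1, 5.5]
width: 0.0522
gripper_force: 52.0
```

Call:
send_rows(steps=[-1, 0, 0, -1, 0, -1, 0, 0, -3, 0, -1, 0, 0, -4, 0, -1, 0, 0, -5, 0, -1, 0, 0, -5, 0, -1, 0, 0, -5, 0, -1, 0, 0, -3, 0, -1, 0, 0, 0, 3.8, -1, 0, 0, 0, 0])

```text
clock: 17.9
position: [0.4765, -0.0096, 0.2618]
ee_rot: [0.0, 0.978, 0.21, 0.001]
contact_force: [0.0, 0.6, -0.6]
width: 0.052
gripper_force: 52.5
```

```bash
python3 - <<'E'
from h import *
s=grab("scene");cv2.imwrite("pics/p4.png",cv2.resize(s["color"][100:310,200:480,::-1],None,fx=2.8,fy=2.8,interpolation=2))
import subprocess
B=np.array([.6505,.0425]);e=np.array([.912,.410])
g=B-.053*e;print(g)
t=grab("top");m=mask(t,"red");print(blobs(m,100))
E
python3 g.py .602 .021 .26 24.2
```

```text
[0.602164 0.02077 ]
[([471.5, 197.8], [460, 189, 26, 17, 266]), ([288.4, 226.5], [277, 215, 24, 24, 260]), ([357.2, 246.6], [344, 235, 28, 24, 170]), ([410.3, 244.1], [405, 239, 12, 12, 115]), ([440.4, 261.3], [435, 256, 12, 12, 118]), ([218.4, 268.3], [208, 261, 21, 16, 115]), ([262.3, 280.5], [251, 269, 24, 25, 280]), ([472.5, 274.1], [467, 268, 12, 13, 123]), ([222.4, 307.2], [212, 297, 22, 22, 278])]
t 18.0 pos [ 0.4756 -0.0095  0.2599] yaw 24.3 q [-0.17  0.11  1.65  0.    1.38  0.98] w 0.0519 F [ 0.1 -0.4 -1.3] grip 52.5
shift cm [12.78  2.42 -0.02]
roll [np.float64(0.1)]
shift in new axes [ 1.278e+01  2.400e+00 -1.000e-02]
```

View pics/p4.png

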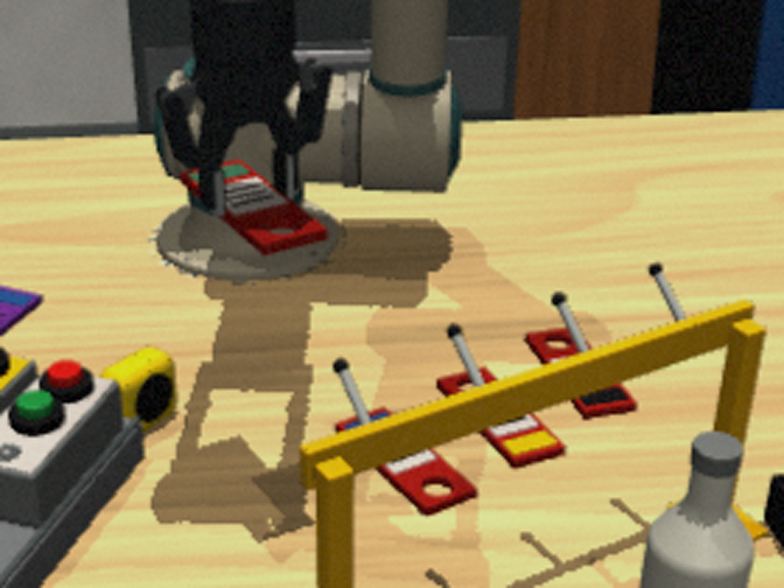

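The green tag is held level with its hole toward the rail (crop (283,228)). Yellow, blue and black are still on the bench. I'll carry it to the hook and measure its hole there.

Call:
send_rows(steps=[-1, 2.5, 0.4, 0, 0, -1, 2.5, 0.5, 0, 0, -1, 2.5, 0.5, 0, 0, -1, 2.5, 0.5, 0, 0, -1, 2.0, 0.5, 0, 0, -1, 0.7, 0, 0, 0, -1, 0, 0, 0, 0, -1, 0, 0, 0, 0])

```text
clock: 18.8
position: [0.6007, 0.0206, 0.2596]
ee_rot: [-0.0, 0.978, 0.21, -0.001]
contact_force: [-0.7, 0.2, -0.7]
width: 0.0519
gripper_force: 54.7
```

```bash
cat >> h.py <<'E'
def hole(i,z):
    """round light holes inside red regions: pixel centre and point at height z"""
    m=cv2.inRange(hsv(i),(0,100,30),(11,255,255))|cv2.inRange(hsv(i),(168,100,30),(180,255,255));c,hh=cv2.findContours(m,cv2.RETR_CCOMP,cv2.CHAIN_APPROX_NONE);o=[]
    for k,x in enumerate(c):
        if hh[0][k][3]>=0 and cv2.contourArea(x)>20:
            M=cv2.moments(x);u=(M["m10"]/M["m00"],M["m01"]/M["m00"])
            o.append((np.round(u,1).tolist(),cv2.contourArea(x),onz(i,u,z).round(4).tolist()))
    return o
E
python3 - <<'E'
from h import *
for n in("scene","top"):
    i=grab(n);print(n,*hole(i,.264),sep="\n")
E
python3 g.py .602 .021 .26 24.2; python3 -c "
from rig import *;import numpy as np
p=get_state()['position'];print(p[:2]+.053*np.array([.912,.410]))"
```

```text
scene
([355.7, 274.3], 37.5, [0.8545, 0.0777, 0.264])
([151.9, 259.4], 21.0, [0.7802, -0.2466, 0.264])
([388.8, 257.6], 127.5, [0.8152, 0.1389, 0.264])
([621.8, 234.9], 47.0, [0.7893, 0.5612, 0.264])
([320.1, 211.2], 36.0, [0.6504, 0.0422, 0.264])
top
([217.6, 268.4], 121.5, [0.3671, 0.2784, 0.264])
([262.9, 283.0], 103.0, [0.3377, 0.1768, 0.264])
([578.2, 231.8], 21.0, [0.4714, -0.5238, 0.264])
([287.3, 224.4], 93.5, [0.47, 0.1278, 0.264])
([574.4, 220.9], 22.0, [0.4959, -0.5163, 0.264])
([563.2, 214.7], 20.5, [0.5095, -0.4918, 0.264])
([570.2, 211.9], 26.0, [0.5163, -0.5077, 0.264])
([560.1, 206.8], 36.0, [0.5274, -0.4853, 0.264])
([558.2, 199.1], 26.0, [0.5451, -0.4817, 0.264])
([345.9, 190.8], 212.5, [0.5507, -0.0017, 0.264])
t 18.9 pos [0.6008 0.0205 0.2603] yaw 24.2 q [-0.08  0.3   1.4  -0.    1.45  1.07] w 0.0518 F [-0.1 -0.7 -0.3] grip 54.7
shift cm [0.13 0.   0.03]
roll [np.float64(0.0)]
shift in new axes [0.13 0.   0.03]
[0.64910164 0.04220218]
```

Call:
send_rows(steps=[-1, 0.1, 0, 1, 0, -1, 0, 0, 1, 0, -1, 0, 0, 1, 0, -1, 0, 0, 1, 0, -1, 0, 0, 0.3, 0, -1, 0, 0, 0, 0])

```text
clock: 19.5
position: [0.6026, 0.0211, 0.2165]
ee_rot: [-0.0, 0.978, 0.21, -0.001]
contact_force: [0.1, -0.9, 0.2]
width: 0.0522
gripper_force: 54.8
```

Call:
send_rows(steps=[-1, 0.5, 0, 0.4, 0, -1, 0.5, 0, 0.4, 0, -1, 0.5, 0, 0.4, 0, -1, 0.2, 0, 0.2, 0, -1, 0, 0, 0, 0])

```text
clock: 20.0
position: [0.6189, 0.0284, 0.2028]
ee_rot: [-0.0, 0.978, 0.21, -0.0]
contact_force: [-0.6, 0.5, 0.5]
width: 0.0516
gripper_force: 54.8
```

```bash
python3 g.py; python3 - <<'E'
from h import *
s=grab("scene");cv2.imwrite("pics/p5.png",cv2.resize(s["color"][150:290,250:400,::-1],None,fx=4,fy=4,interpolation=2))
E
```

```text
t 20.0 pos [0.6189 0.0284 0.2028] yaw 24.2 q [-0.07  0.36  1.45  0.    1.33  1.08] w 0.0516 F [-0.6  0.5  0.5] grip 54.8
```

View pics/p5.png

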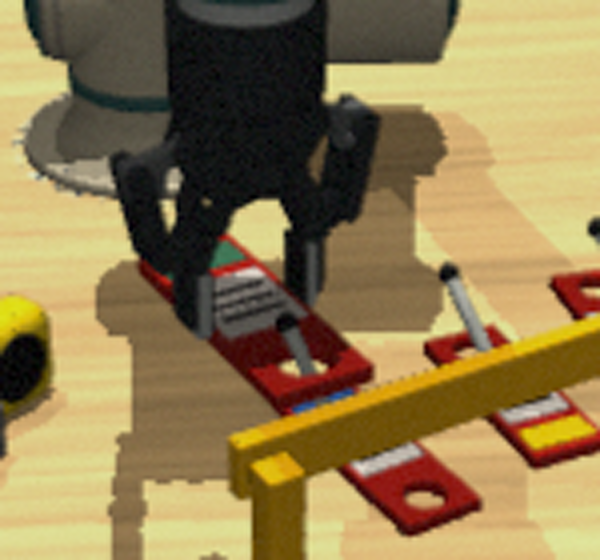

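The peg passes up through the tag's hole (crop (300,360)), so it is threaded. I'll release.

Call:
send_rows(steps=[0.7, 0, 0, 0, 0, 0.7, 0, 0, 0, 0, 0.7, 0, 0, 0, 0, 0.7, 0, 0, 0, 0, 0.7, -1, 0, -2, 0, 0.7, -2, 0, -4, 0, 0.7, -3, 0, -2, 0, 0.7, -4, 0, 0, 0, 0.7, -4, 0, 0, 0, 0.7, -4, 0, 0, 0, 0.7, -4, 0, 0, 0])

```text
clock: 21.15
position: [0.4162, -0.0627, 0.2835]
ee_rot: [0.0, 0.978, 0.21, 0.0]
contact_force: [0.2, -0.6, -0.3]
width: 0.0728
gripper_force: 0.0
```

```bash
cat >> h.py <<'E'
def tags(t):
    """each hole-end red blob gives the tag; red pixels within 160 mm of it along its own length belong to it"""
    h=hsv(t);m=cv2.inRange(h,(0,150,60),(8,255,255))|cv2.inRange(h,(174,150,60),(180,255,255))
    n,l,s,c=cv2.connectedComponentsWithStats(m);out=[]
    P=np.argwhere(m)[:,::-1];W=np.array([onz(t,p,.009)[:2] for p in P]);L=l[P[:,1],P[:,0]]
    H=[k for k in range(1,n) if s[k][4]>200 and 190<c[k][0]<390 and c[k][1]>200]
    for k in H:
        a=W[L==k].mean(0);d=np.linalg.norm(W-a,axis=1)
        sel=(L==k)
        near=(d<.13)&~np.isin(L,[q for q in H if q!=k])
        D=np.array([np.linalg.norm(W-W[L==q].mean(0),axis=1) for q in H])
        # iterate: line through the blob and its far (band-end) pixels
        best=None
        for p in W[near&(d>.06)&(d<.118)]:
            v=(a-p)/np.linalg.norm(a-p);lat=np.abs((W-a)@[-v[1],v[0]])
            q=near&(lat<.029);z=(near&(d>.06)&q).sum()
            if best is None or z>best[0]:best=(z,q)
        w=W[best[1]].astype(np.float32);r=cv2.minAreaRect(w)
        b=cv2.boxPoints(r);v=max(b[1]-b[0],b[2]-b[1],key=np.linalg.norm);v=v/np.linalg.norm(v);cc=np.array(r[0])
        if (a-cc)@v<0:v=-v
        out.append((cc,v));print("tag",c[k].round(),cc.round(4),"size",np.sort(r[1]).round(4),"hole yaw",np.degrees(np.arctan2(v[1],v[0])).round(1))
    return out
E
python3 - <<'E'
from h import *
s=grab("scene");t=grab("top");cv2.imwrite("pics/p6.png",np.vstack([cv2.resize(s["color"][150:330,250:490,::-1],(400,300)),cv2.resize(t["color"][120:330,180:460,::-1],(400,300))]))
tags(t)
E
python3 g.py
```

```text
tag [288. 226.] [0.4664 0.119 ] size [0.0509 0.1471] hole yaw 25.5
tag [262. 280.] [0.3723 0.2483] size [0.0564 0.1618] hole yaw -101.5
tag [222. 307.] [0.3365 0.3114] size [0.0515 0.1474] hole yaw -170.1
t 21.25 pos [ 0.4134 -0.063   0.2837] yaw 24.1 q [-0.32  0.01  1.7  -0.    1.43  0.83] w 0.0724 F [0.4 0.6 0.7] grip 0.0
```

View pics/p6.png

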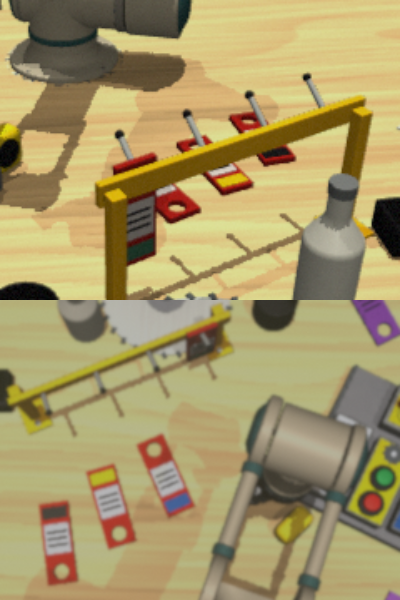

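Green hangs from the right-hand hook (scene crop (140,200)), and the other three lie undisturbed. Blue (tag0) is next.

```bash
python3 g.py .4664 .119 .12 25.5
```

```text
t 21.25 pos [ 0.4134 -0.063   0.2837] yaw 24.1 q [-0.32  0.01  1.7  -0.    1.43  0.83] w 0.0724 F [0.4 0.6 0.7] grip 0.0
shift cm [ 12.3  -14.46  16.34]
roll [np.float64(-1.4)]
shift in new axes [ 12.62 -14.15  16.37]
```

Call:
send_rows(steps=[0.6, 2.5, -2.9, 0, -1.4, 0.6, 2.5, -2.8, 0, 0, 0.6, 2.5, -2.8, 0, 0, 0.6, 2.5, -2.9, 2, 0, 0.6, 2.6, -2.8, 3, 0, 0.6, 0, 0, 5, 0, 0.6, 0, 0, 5, 0, 0.6, 0, 0, 4, 0, 0.6, 0, 0, 4, 0, 0.6, 0, 0, 2, 0, 0.6, 0, 0, 0, 0, 0.6, 0, 0, 0, 0])

```text
clock: 22.45
position: [0.4718, 0.1204, 0.0335]
ee_rot: [-0.0, 0.975, 0.222, 0.0]
contact_force: [0.2, 0.7, 0.5]
width: 0.0682
gripper_force: 0.0
```

```bash
python3 g.py .4664 .119 .001 25.5;python3 - <<'E'
from h import *
i=grab("scene");print(*hole(i,.009),sep="\n")
E
```

```text
t 22.45 pos [0.4718 0.1204 0.0335] yaw 25.6 q [0.11 0.35 1.97 0.   0.82 1.23] w 0.0682 F [0.2 0.7 0.5] grip 0.0
shift cm [-0.55 -0.11  3.25]
roll [np.float64(0.1)]
shift in new axes [-0.55 -0.1   3.25]
([10.8, 332.1], 22.0, [0.6436, -0.6051, 0.009])
([355.7, 274.4], 32.5, [0.5208, 0.1408, 0.009])
([151.9, 259.4], 21.0, [0.4051, -0.3621, 0.009])
([388.7, 257.7], 126.5, [0.4597, 0.2355, 0.009])
([617.2, 233.9], 24.0, [0.4129, 0.8814, 0.009])
```

Call:
send_rows(steps=[0.6, -0.5, -0.1, 1, 0, 0.6, 0, 0, 1, 0, 0.6, 0, 0, 0.8, 0, 0.6, 0, 0, 0.4, 0, 0.6, 0, 0, 0, 0, -1, 0, 0, 0, 0, -1, 0, 0, 0, 0, -1, 0, 0, 0, 0, -1, 0, 0, 0, 0])

```text
clock: 23.4
position: [0.4663, 0.1188, 0.002]
ee_rot: [0.0, 0.975, 0.222, 0.001]
contact_force: [-0.7, -0.8, 6.0]
width: 0.0517
gripper_force: 51.6
```

Call:
send_rows(steps=[-1, 0, 0, -1, 0, -1, 0, 0, -3, 0, -1, 0, 0, -4, 0, -1, 0, 0, -5, 0, -1, 0, 0, -5, 0, -1, 0, 0, -5, 0, -1, 0, 0, -3, 0, -1, 0, 0, 0, 1.4, -1, 0, 0, 0, 0])

```text
clock: 24.3
position: [0.4657, 0.1188, 0.2619]
ee_rot: [0.0, 0.978, 0.21, 0.001]
contact_force: [-0.8, 0.2, -0.8]
width: 0.0519
gripper_force: 52.5
```

```bash
python3 g.py .5630 .1083 .26 24.2
```

```text
t 24.3 pos [0.4657 0.1188 0.2619] yaw 24.2 q [0.1  0.11 1.64 0.   1.39 1.25] w 0.0519 F [-0.8  0.2 -0.8] grip 52.5
shift cm [8.45 4.95 0.2 ]
roll [np.float64(0.0)]
shift in new axes [8.45 4.95 0.19]
```

Call:
send_rows(steps=[-1, 2, 1.2, 0, 0, -1, 2, 1.2, 0, 0, -1, 2, 1.2, 0, 0, -1, 2, 1.2, 0, 0, -1, 0.5, 0.2, 0, 0, -1, 0, 0, 0, 0, -1, 0, 0, 0, 0])

```text
clock: 25.0
position: [0.5623, 0.1082, 0.2601]
ee_rot: [-0.0, 0.978, 0.21, -0.002]
contact_force: [-0.0, 0.5, -0.2]
width: 0.052
gripper_force: 52.5
```

```bash
python3 g.py .5630 .1083 .217 24.2;python3 - <<'E'
from h import *
i=grab("scene");print(*hole(i,.264),sep="\n")
E
```

```text
t 25.0 pos [0.5623 0.1082 0.2601] yaw 24.2 q [0.07 0.26 1.46 0.   1.43 1.22] w 0.052 F [-0.   0.5 -0.2] grip 52.5
shift cm [0.08 0.02 4.31]
roll [np.float64(0.0)]
shift in new axes [0.07 0.02 4.31]
([151.9, 259.4], 21.0, [0.7802, -0.2466, 0.264])
([388.7, 257.7], 126.5, [0.8153, 0.1388, 0.264])
([609.1, 230.8], 44.5, [0.7738, 0.5472, 0.264])
([606.1, 222.1], 34.5, [0.7451, 0.5594, 0.264])
([362.5, 199.9], 32.0, [0.6142, 0.13, 0.264])
```

Call:
send_rows(steps=[-1, 0.1, 0, 1, 0, -1, 0, 0, 1, 0, -1, 0, 0, 1, 0, -1, 0, 0, 1, 0, -1, 0, 0, 0.3, 0, -1, 0.5, 0, 0.4, 0, -1, 0.5, 0, 0.4, 0, -1, 0.5, 0, 0.4, 0, -1, 0.2, 0, 0.2, 0, -1, 0, 0, 0, 0])

```text
clock: 26.05
position: [0.5811, 0.1157, 0.204]
ee_rot: [-0.0, 0.978, 0.21, 0.0]
contact_force: [0.3, 0.3, -1.0]
width: 0.0514
gripper_force: 52.5
```

Call:
send_rows(steps=[0.7, 0, 0, 0, 0, 0.7, 0, 0, 0, 0, 0.7, 0, 0, 0, 0, 0.7, 0, 0, 0, 0, 0.7, -1, 0, -2, 0, 0.7, -2, 0, -4, 0, 0.7, -3, 0, -2, 0, 0.7, -4, 0, 0, 0, 0.7, -4, 0, 0, 0, 0.7, -4, 0, 0, 0, 0.7, -4, 0, 0, 0])

```text
clock: 27.15
position: [0.3781, 0.0247, 0.2845]
ee_rot: [0.0, 0.978, 0.21, 0.0]
contact_force: [0.8, -0.3, -0.1]
width: 0.0723
gripper_force: 0.0
```

```bash
python3 - <<'E'
from h import *
t=grab("top");m=mask(t,"red");print(blobs(m,60))
tags(t)
s=grab("scene");print(blobs(mask(s,"red"),60))
E
python3 g.py
```

```text
[([320.7, 141.1], [311, 137, 21, 10, 66]), ([284.3, 155.7], [274, 151, 21, 10, 64]), ([471.5, 197.8], [460, 189, 26, 17, 268]), ([101.8, 218.8], [90, 193, 25, 54, 63]), ([410.2, 244.1], [405, 239, 12, 12, 113]), ([440.4, 261.3], [435, 255, 12, 13, 121]), ([218.5, 268.3], [208, 261, 21, 16, 113]), ([262.4, 280.5], [251, 269, 24, 24, 274]), ([472.5, 274.1], [467, 268, 12, 13, 123]), ([222.3, 307.1], [212, 297, 22, 22, 280])]
tag [262. 280.] [0.372  0.2487] size [0.0564 0.1625] hole yaw -101.8
tag [222. 307.] [0.3365 0.3114] size [0.0512 0.1466] hole yaw -170.3
[([161.0, 221.2], [155, 217, 13, 9, 92]), ([396.5, 222.5], [388, 217, 19, 13, 133]), ([192.8, 225.9], [187, 222, 13, 9, 95]), ([222.7, 233.0], [217, 229, 13, 9, 100]), ([368.9, 234.6], [356, 229, 28, 12, 149]), ([416.1, 244.5], [404, 237, 23, 13, 113]), ([330.3, 247.5], [318, 242, 25, 13, 134]), ([367.7, 273.6], [358, 248, 39, 48, 267]), ([555.3, 265.3], [529, 251, 53, 30, 155]), ([144.4, 266.1], [130, 254, 30, 25, 541]), ([390.1, 262.4], [381, 258, 20, 9, 88])]
t 27.25 pos [0.375  0.0243 0.2846] yaw 24.1 q [-0.12 -0.06  1.77 -0.    1.44  1.03] w 0.0725 F [0.3 0.2 0.2] grip 0.0
```

The blue tag hangs too: same signature as green, one hook pitch away. Now the yellow tag (tag1), centre (0.4066, 0.2171) and hole yaw 198.4°. I'll grasp at tool yaw 18.4° and turn it half round.

```bash
python3 g.py .4066 .2171 .03 18.4
```

```text
t 27.25 pos [0.375  0.0243 0.2846] yaw 24.1 q [-0.12 -0.06  1.77 -0.    1.44  1.03] w 0.0725 F [0.3 0.2 0.2] grip 0.0
shift cm [ 10.81 -16.31  25.44]
roll [np.float64(5.7)]
shift in new axes [  9.09 -17.3   25.46]
```

Call:
send_rows(steps=[0.6, 0, 0, 0, 5.7, 0.6, 1.8, -3.4, 0, 0, 0.6, 1.8, -3.5, 0, 0, 0.6, 1.8, -3.5, 2, 0, 0.6, 1.8, -3.5, 3, 0, 0.6, 1.9, -3.4, 4, 0, 0.6, 0, 0, 5, 0, 0.6, 0, 0, 5, 0, 0.6, 0, 0, 4, 0, 0.6, 0, 0, 2.4, 0, 0.6, 0, 0, 0, 0, 0.6, 0, 0, 0, 0])

```text
clock: 28.45
position: [0.4111, 0.2145, 0.0347]
ee_rot: [-0.0, 0.987, 0.161, 0.0]
contact_force: [-0.3, -0.8, -0.4]
width: 0.0681
gripper_force: 0.0
```

```bash
python3 g.py .4066 .2171 .001 18.4;python3 - <<'E'
from h import *
i=grab("top");print(blobs(mask(i,"red"),60))
print(*hole(grab("scene"),.009),sep="\n")
E
```

```text
t 28.45 pos [0.4111 0.2145 0.0347] yaw 18.5 q [0.33 0.32 2.02 0.   0.8  1.58] w 0.0681 F [-0.3 -0.8 -0.4] grip 0.0
shift cm [-0.34 -0.38  3.37]
roll [np.float64(0.1)]
shift in new axes [-0.34 -0.38  3.37]
[([320.9, 141.0], [311, 137, 21, 10, 64]), ([284.0, 155.7], [274, 151, 21, 10, 64]), ([471.5, 197.7], [460, 189, 26, 17, 266]), ([101.9, 219.1], [90, 193, 25, 54, 64]), ([410.3, 244.2], [405, 239, 12, 12, 115]), ([440.4, 261.3], [435, 256, 12, 12, 119]), ([472.6, 274.2], [467, 268, 12, 13, 124]), ([261.0, 275.4], [253, 271, 15, 9, 78]), ([214.6, 310.0], [212, 300, 7, 19, 71])]
([151.9, 259.4], 21.0, [0.4051, -0.3621, 0.009])
```

Call:
send_rows(steps=[0.6, -0.3, -0.4, 1, 0, 0.6, 0, 0, 1, 0, 0.6, 0, 0, 0.9, 0, 0.6, 0, 0, 0.4, 0, 0.6, 0, 0, 0, 0, -1, 0, 0, 0, 0, -1, 0, 0, 0, 0, -1, 0, 0, 0, 0, -1, 0, 0, 0, 0])

```text
clock: 29.45
position: [0.4064, 0.217, 0.0019]
ee_rot: [-0.0, 0.987, 0.161, 0.0]
contact_force: [-1.3, -0.8, 5.6]
width: 0.0515
gripper_force: 52.0
```

Call:
send_rows(steps=[-1, 0, 0, -1, 0, -1, 0, 0, -3, 0, -1, 0, 0, -4, 0, -1, 0, 0, -5, 0, -1, 0, 0, -5, 0, -1, 0, 0, -5, 0, -1, 0, 0, -3, 0, -1, 0, 0, 0, 0, -1, 0, 0, 0, 0])

```text
clock: 30.35
position: [0.406, 0.2169, 0.262]
ee_rot: [-0.0, 0.987, 0.161, 0.001]
contact_force: [-0.2, -0.3, -1.1]
width: 0.0514
gripper_force: 52.4
```

```bash
python3 g.py .5242 .195 .26 204.2
```

```text
t 30.35 pos [0.406  0.2169 0.262 ] yaw 18.5 q [0.34 0.08 1.68 0.   1.38 1.59] w 0.0514 F [-0.2 -0.3 -1.1] grip 52.4
shift cm [10.51  5.83  0.22]
roll [np.float64(174.3)]
shift in new axes [-9.89 -6.84  0.2 ]
```

Call:
send_rows(steps=[-1, 0, 0, 0, -8.5, -1, 0, 0, 0, -8.5, -1, 0, 0, 0, -8.5, -1, 0, 0, 0, -8.5, -1, 0, 0, 0, -8.5, -1, 0, 0, 0, -8.5, -1, 0, 0, 0, -8.5, -1, 0, 0, 0, -8.5, -1, 0, 0, 0, -8.5, -1, 0, 0, 0, -8.5, -1, 0, 0, 0, -8.5, -1, 0, 0, 0, -8.5])

```text
clock: 31.55
position: [0.4048, 0.2165, 0.2591]
ee_rot: [-0.002, 0.493, 0.87, -0.002]
contact_force: [0.4, -0.2, -0.4]
width: 0.0513
gripper_force: 52.4
```

Call:
send_rows(steps=[-1, 0, 0, 0, -8.5, -1, 0, 0, 0, -8.5, -1, 0, 0, 0, -8.5, -1, 0, 0, 0, -8.5, -1, 0, 0, 0, -8.5, -1, 0, 0, 0, -8.5, -1, 0, 0, 0, -8.5, -1, 0, 0, 0, -8.5, -1, 0, 0, 0, -8.5, -1, 0, 0, 0, -7.2, -1, 0, 0, 0, 0])

```text
clock: 32.65
position: [0.4049, 0.2165, 0.2594]
ee_rot: [-0.002, -0.21, 0.978, -0.0]
contact_force: [-0.3, 0.2, 0.2]
width: 0.0519
gripper_force: 52.4
```

```bash
python3 g.py .5242 .195 .26 204.2
```

```text
t 32.65 pos [0.4049 0.2165 0.2594] yaw -155.8 q [ 0.34  0.09  1.68  0.    1.38 -1.65] w 0.0519 F [-0.3  0.2  0.2] grip 52.4
shift cm [-10.    -6.85  -0.11]
roll [np.float64(0.0)]
shift in new axes [-10.    -6.85  -0.06]
```

Call:
send_rows(steps=[-1, -2, -1.4, 0, 0, -1, -2, -1.4, 0, 0, -1, -2, -1.4, 0, 0, -1, -2, -1.4, 0, 0, -1, -2, -1.2, 0, 0, -1, 0, 0, 0, 0, -1, 0, 0, 0, 0])

```text
clock: 33.35
position: [0.5244, 0.1957, 0.2599]
ee_rot: [-0.002, -0.209, 0.978, 0.0]
contact_force: [0.2, -0.2, -0.2]
width: 0.0517
gripper_force: 52.4
```

```bash
python3 g.py .5242 .195 .217 204.2;python3 - <<'E'
from h import *
i=grab("scene");print(*hole(i,.264),sep="\n")
E
```

```text
t 33.35 pos [0.5244 0.1957 0.2599] yaw -155.9 q [ 0.23  0.24  1.48  0.    1.42 -1.76] w 0.0517 F [ 0.2 -0.2 -0.2] grip 52.4
shift cm [ 0.04 -0.06  4.29]
roll [np.float64(-0.1)]
shift in new axes [ 0.05 -0.05  4.29]
([26.7, 305.0], 23.0, [0.878, -0.4044, 0.264])
([151.9, 259.4], 21.0, [0.7802, -0.2466, 0.264])
([400.7, 189.0], 30.5, [0.5756, 0.2166, 0.264])
```

Call:
send_rows(steps=[-1, 0, 0, 1, 0, -1, 0, 0, 1, 0, -1, 0, 0, 1, 0, -1, 0, 0, 1, 0, -1, 0, 0, 0.3, 0, -1, -0.5, 0, 0.4, 0, -1, -0.5, 0, 0.4, 0, -1, -0.5, 0, 0.4, 0, -1, -0.2, 0, 0.2, 0, -1, 0, 0, 0, 0])

```text
clock: 34.4
position: [0.5412, 0.2031, 0.2041]
ee_rot: [-0.0, -0.21, 0.978, 0.0]
contact_force: [-0.8, -0.5, -1.0]
width: 0.0518
gripper_force: 52.4
```

Call:
send_rows(steps=[0.7, 0, 0, 0, 0, 0.7, 0, 0, 0, 0, 0.7, 0, 0, 0, 0, 0.7, 0, 0, 0, 0, 0.7, 1, 0, -2, 0, 0.7, 2, 0, -4, 0, 0.7, 3, 2, -2, 0, 0.7, 3, 3, 0, 0, 0.7, 3, 3, 0, 0, 0.7, 2, 4, 0, 0, 0.7, 1, 4, 0, 0, 0.7, 0, 4, 0, 0])

```text
clock: 35.6
position: [0.3197, 0.324, 0.2853]
ee_rot: [0.001, -0.21, 0.978, 0.0]
contact_force: [1.5, -0.2, 0.8]
width: 0.0725
gripper_force: 0.0
```

```bash
python3 g.py;python3 - <<'E'
from h import *
t=grab("top");print(blobs(mask(t,"red"),50))
s=grab("scene");print([b for b in blobs(mask(s,"red"),50) if b[0][0]>250])
E
```

```text
t 35.6 pos [0.3197 0.324  0.2853] yaw -155.8 q [ 0.64  0.06  1.64 -0.    1.44 -1.35] w 0.0725 F [ 1.5 -0.2  0.8] grip 0.0
[([321.1, 141.0], [311, 137, 21, 10, 67]), ([284.1, 155.8], [274, 151, 21, 10, 64]), ([246.0, 171.3], [236, 166, 21, 11, 67]), ([471.5, 197.8], [460, 189, 26, 17, 267]), ([102.1, 219.4], [90, 193, 25, 54, 64]), ([410.3, 244.1], [405, 239, 12, 12, 112]), ([440.3, 261.3], [434, 256, 13, 12, 120]), ([218.4, 263.4], [208, 261, 20, 9, 58]), ([472.6, 274.1], [467, 268, 12, 13, 125]), ([227.0, 306.7], [214, 299, 20, 18, 125])]
[([402.2, 221.6], [388, 217, 34, 12, 212]), ([371.2, 234.3], [360, 229, 24, 12, 119]), ([405.0, 257.8], [393, 237, 34, 45, 284]), ([329.9, 247.8], [318, 242, 25, 13, 135]), ([365.7, 275.7], [358, 251, 24, 45, 241]), ([555.2, 265.2], [529, 250, 53, 31, 156])]
```

Yellow hangs as the third. Black (tag3) is still at its measured spot, centre (0.3365, 0.3114) and hole yaw 189.8°.

```bash
python3 g.py .3365 .3114 .03 189.8
```

```text
t 35.7 pos [0.3196 0.3272 0.285 ] yaw -155.5 q [ 0.64  0.07  1.64  0.    1.44 -1.36] w 0.0728 F [ 0.  -0.7 -0.2] grip 0.0
shift cm [-0.85 -2.22 25.49]
roll [np.float64(14.7)]
shift in new axes [-1.4  -1.84 25.5 ]
```

Call:
send_rows(steps=[0.6, 0, 0, 0, 7.4, 0.6, 0, 0, 0, 7.2, 0.6, -1.4, -1.8, 3, 0, 0.6, 0, 0, 5, 0, 0.6, 0, 0, 5, 0, 0.6, 0, 0, 5, 0, 0.6, 0, 0, 4, 0, 0.6, 0, 0, 3, 0, 0.6, 0, 0, 0, 0, 0.6, 0, 0, 0, 0])

```text
clock: 36.7
position: [0.3394, 0.3081, 0.0348]
ee_rot: [-0.0, -0.084, 0.996, -0.0]
contact_force: [0.1, 1.8, 0.3]
width: 0.0681
gripper_force: 0.0
```

```bash
python3 g.py .3365 .3114 .001 189.8;python3 - <<'E'
from h import *
i=grab("top");print([b for b in blobs(mask(i,"red"),20) if b[0][0]<300])
i=grab("scene");print([b for b in blobs(mask(i,"red"),20) if b[0][0]>380])
E
```

```text
t 36.7 pos [0.3394 0.3081 0.0348] yaw -170.4 q [ 0.59  0.31  2.03 -0.    0.8  -1.15] w 0.0681 F [0.1 1.8 0.3] grip 0.0
shift cm [0.23 0.37 3.38]
roll [np.float64(-0.2)]
shift in new axes [0.23 0.37 3.38]
[([284.1, 155.8], [274, 151, 21, 10, 65]), ([246.1, 171.2], [236, 166, 21, 11, 67]), ([101.3, 217.8], [90, 193, 25, 54, 67]), ([215.6, 305.0], [213, 300, 9, 11, 48])]
[([404.1, 221.9], [388, 216, 34, 13, 187]), ([405.0, 257.9], [393, 237, 34, 45, 288]), ([555.5, 265.3], [529, 250, 53, 31, 156])]
```

Call:
send_rows(steps=[0.6, 0.2, 0.4, 1, 0, 0.6, 0, 0, 1, 0, 0.6, 0, 0, 0.9, 0, 0.6, 0, 0, 0.4, 0, 0.6, 0, 0, 0, 0, -1, 0, 0, 0, 0, -1, 0, 0, 0, 0, -1, 0, 0, 0, 0, -1, 0, 0, 0, 0])

```text
clock: 37.7
position: [0.3362, 0.3121, 0.0019]
ee_rot: [0.0, -0.084, 0.996, 0.0]
contact_force: [-1.0, -0.8, 4.7]
width: 0.0519
gripper_force: 52.0
```

Call:
send_rows(steps=[-1, 0, 0, -1, 0, -1, 0, 0, -3, 0, -1, 0, 0, -4, 0, -1, 0, 0, -5, 0, -1, 0, 0, -5, 0, -1, 0, 0, -5, 0, -1, 0, 0, -3, 0, -1, 0, 0, 0, 0, -1, 0, 0, 0, 0])

```text
clock: 38.6
position: [0.3359, 0.3118, 0.262]
ee_rot: [0.001, -0.084, 0.996, 0.0]
contact_force: [0.1, -0.9, -1.4]
width: 0.052
gripper_force: 52.6
```

```bash
python3 g.py .4850 .2817 .26 24.2
```

```text
t 38.6 pos [0.3359 0.3118 0.262 ] yaw -170.4 q [ 0.6   0.08  1.68 -0.    1.38 -1.14] w 0.052 F [ 0.1 -0.9 -1.4] grip 52.6
shift cm [-14.19  -5.46   0.21]
roll [np.float64(165.4)]
shift in new axes [12.36  8.86  0.2 ]
```

Call:
send_rows(steps=[-1, 0, 0, 0, 8.3, -1, 0, 0, 0, 8.3, -1, 0, 0, 0, 8.3, -1, 0, 0, 0, 8.3, -1, 0, 0, 0, 8.3, -1, 0, 0, 0, 8.3, -1, 0, 0, 0, 8.3, -1, 0, 0, 0, 8.3, -1, 0, 0, 0, 8.3, -1, 0, 0, 0, 8.3, -1, 0, 0, 0, 8.3, -1, 0, 0, 0, 8.3])

```text
clock: 39.8
position: [0.3349, 0.3111, 0.2591]
ee_rot: [-0.0, 0.709, 0.705, -0.002]
contact_force: [-0.3, -0.1, -0.2]
width: 0.0518
gripper_force: 52.6
```

Call:
send_rows(steps=[-1, 0, 0, 0, 8.3, -1, 0, 0, 0, 8.3, -1, 0, 0, 0, 8.3, -1, 0, 0, 0, 8.3, -1, 0, 0, 0, 8.3, -1, 0, 0, 0, 8.3, -1, 0, 0, 0, 8.3, -1, 0, 0, 0, 7.7, -1, 0, 0, 0, 0])

```text
clock: 40.7
position: [0.335, 0.3112, 0.2594]
ee_rot: [0.001, 0.978, 0.21, -0.002]
contact_force: [-0.3, -0.1, -1.6]
width: 0.0519
gripper_force: 52.6
```

```bash
python3 g.py .4850 .2817 .26 24.2
```

```text
t 40.7 pos [0.335  0.3112 0.2594] yaw 24.2 q [ 0.6   0.08  1.68 -0.    1.38  1.74] w 0.0519 F [-0.3 -0.1 -1.6] grip 52.6
shift cm [12.47  8.85 -0.11]
roll [np.float64(0.0)]
shift in new axes [12.47  8.84 -0.06]
```

Call:
send_rows(steps=[-1, 2, 1.4, 0, 0, -1, 2, 1.5, 0, 0, -1, 2.1, 1.5, 0, 0, -1, 2.1, 1.5, 0, 0, -1, 2.1, 1.5, 0, 0, -1, 2.1, 1.4, 0, 0, -1, 0, 0, 0, 0, -1, 0, 0, 0, 0])

```text
clock: 41.5
position: [0.4846, 0.2822, 0.2598]
ee_rot: [0.0, 0.978, 0.21, -0.002]
contact_force: [-0.8, -0.7, -1.3]
width: 0.0516
gripper_force: 52.6
```

```bash
python3 g.py .4850 .2817 .217 24.2;python3 - <<'E'
from h import *
i=grab("scene");print(*hole(i,.264),sep="\n")
E
```

```text
t 41.5 pos [0.4846 0.2822 0.2598] yaw 24.3 q [0.4  0.24 1.48 0.   1.42 1.55] w 0.0516 F [-0.8 -0.7 -1.3] grip 52.6
shift cm [0.03 0.06 4.28]
roll [np.float64(0.1)]
shift in new axes [0.01 0.06 4.28]
([151.9, 259.4], 21.0, [0.7802, -0.2466, 0.264])
([404.7, 272.2], 166.0, [0.8569, 0.1552, 0.264])
([435.9, 178.8], 26.0, [0.5365, 0.3029, 0.264])
```

Call:
send_rows(steps=[-1, 0, 0.1, 1, 0, -1, 0, 0, 1, 0, -1, 0, 0, 1, 0, -1, 0, 0, 1, 0, -1, 0, 0, 0.3, 0, -1, 0.5, 0, 0.4, 0, -1, 0.5, 0, 0.4, 0, -1, 0.5, 0, 0.4, 0, -1, 0.2, 0, 0.2, 0, -1, 0, 0, 0, 0])

```text
clock: 42.55
position: [0.5016, 0.2888, 0.2041]
ee_rot: [-0.0, 0.978, 0.21, -0.0]
contact_force: [0.7, -1.4, 0.4]
width: 0.0517
gripper_force: 52.6
```

Call:
send_rows(steps=[0.7, 0, 0, 0, 0, 0.7, 0, 0, 0, 0, 0.7, 0, 0, 0, 0, 0.7, 0, 0, 0, 0, 0.7, -1, 0, -2, 0, 0.7, -2, 0, -4, 0, 0.2, -3, 0, -2, 0, -1, -2, 3, 0, 0, -1, -1, 4, 0, 0, -1, 0, 4, 0, 0, -1, 0, 4, 0, 0, -1, 0, 4, 0, 0])

```text
clock: 43.75
position: [0.4973, 0.0771, 0.285]
ee_rot: [0.0, 0.978, 0.21, 0.001]
contact_force: [0.4, -0.5, -0.9]
width: 0.0002
gripper_force: 0.0
```

```bash
python3 g.py .46 -.2673 .14;python3 - <<'E'
from h import *
t=grab("top");print(blobs(mask(t,"red"),50))
s=grab("scene");print([b for b in blobs(mask(s,"red"),50) if b[0][0]>250])
cv2.imwrite("pics/p7.png",np.hstack([cv2.resize(s["color"][170:330,270:500,::-1],(400,300)),cv2.resize(t["color"][90:270,170:380,::-1],(400,343))[:300]]))
E
```

```text
t 43.75 pos [0.4973 0.0771 0.285 ] yaw 24.2 q [0.02 0.14 1.55 0.   1.45 1.16] w 0.0002 F [ 0.4 -0.5 -0.9] grip 0.0
shift cm [-17.56  29.86  14.49]
[([245.8, 171.3], [236, 166, 21, 11, 67]), ([209.7, 185.9], [199, 181, 22, 11, 70]), ([471.4, 197.7], [460, 189, 26, 17, 268]), ([101.7, 218.5], [90, 193, 25, 54, 62]), ([410.3, 244.2], [405, 239, 12, 12, 114]), ([440.4, 261.3], [435, 256, 12, 12, 119]), ([472.6, 274.1], [467, 268, 12, 13, 125])]
[([443.8, 210.7], [434, 206, 21, 11, 91]), ([409.6, 221.7], [399, 217, 23, 11, 109]), ([434.5, 250.1], [426, 227, 26, 42, 214]), ([371.1, 234.2], [360, 229, 24, 12, 124]), ([400.8, 261.6], [393, 239, 26, 43, 222]), ([329.9, 247.7], [318, 242, 25, 13, 140]), ([365.6, 275.9], [358, 251, 24, 46, 253]), ([555.4, 265.3], [529, 251, 53, 30, 155])]
```

View pics/p7.png

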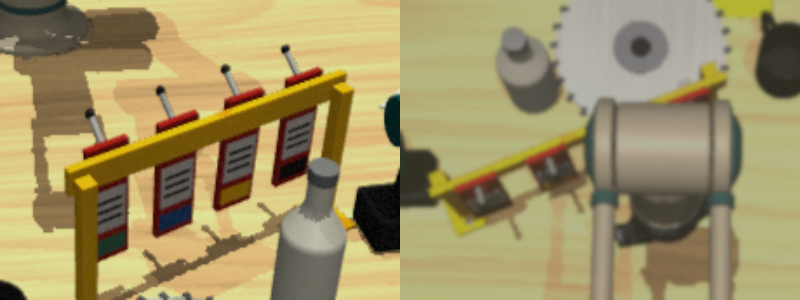

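All four tags (green, blue, yellow, black) hang vertically on the hooks (scene crop, about (110,205) to (293,135)). Now the main green start key.

Call:
send_rows(steps=[-1, -1.8, 3, 0, 0, -1, -1.8, 3, 0, 0, -1, -1.8, 3, 0, 0, -1, -1.8, 3, 0, 0, -1, -1.8, 3, 0, 0, -1, -1.8, 3, 0, 0, -1, -1.8, 3, 0, 0, -1, -1.7, 3, 2, 0, -1, -1.7, 3, 4, 0, -1, -1.6, 2.9, 4, 0, -1, 0, 0, 4, 0, -1, 0, 0, 0, 0])

```text
clock: 45.05
position: [0.4559, -0.2609, 0.1432]
ee_rot: [-0.005, 0.978, 0.209, -0.004]
contact_force: [0.1, -0.1, -0.1]
width: -0.0
gripper_force: 0.0
```

```bash
python3 g.py .46 -.2673 .103
```

```text
t 45.05 pos [ 0.4559 -0.2609  0.1432] yaw 24.1 q [-0.65  0.27  1.74  0.    1.14  0.5 ] w -0.0 F [ 0.1 -0.1 -0.1] grip 0.0
shift cm [0.14 0.8  4.01]
```

Call:
send_rows(steps=[-1, 0, 0, 0.5, 0, -1, 0, 0, 0, 0, -1, 0, 0, 0, 0])

```text
clock: 45.35
position: [0.4609, -0.2634, 0.1452]
ee_rot: [0.001, 0.978, 0.21, 0.001]
contact_force: [-0.1, 0.2, 0.4]
width: 0.0001
gripper_force: 0.0
```

```bash
python3 g.py .46 -.2673 .103
```

```text
t 45.35 pos [ 0.4609 -0.2634  0.1452] yaw 24.3 q [-0.65  0.27  1.74  0.    1.13  0.5 ] w 0.0001 F [-0.1  0.2  0.4] grip 0.0
shift cm [-0.25  0.3   4.22]
```

Call:
send_rows(steps=[-1, -0.2, 0.3, 1.5, 0, -1, 0, 0, 1.0, 0, -1, 0, 0, 0.4, 0, -1, 0, 0, 0.4, 0, -1, 0, 0, 0.4, 0, -1, 0, 0, 0.4, 0, -1, 0, 0, 0, 0, -1, 0, 0, 0, 0, -1, 0, 0, 0, 0])

```text
clock: 46.25
position: [0.4592, -0.2667, 0.1057]
ee_rot: [0.001, 0.978, 0.21, 0.001]
contact_force: [-5.2, 4.8, 22.9]
width: -0.0002
gripper_force: 11.4
```

```bash
python3 g.py .46 -.2673 .103
```

```text
t 46.25 pos [ 0.4592 -0.2667  0.1057] yaw 24.2 q [-0.66  0.31  1.79  0.    1.04  0.49] w -0.0002 F [-5.2  4.8 22.9] grip 11.4
shift cm [0.05 0.08 0.27]
```

Fully pressed: same bottom height of 0.1057 as the stop keys. The final step is the red main stop.

Call:
send_rows(steps=[-1, 0, 0, -1.5, 0, -1, 0, 0, -1.7, 0, -1, 0, 0, 0, 0, -1, 0, 0, 0, 0])

```text
clock: 46.65
position: [0.4591, -0.267, 0.134]
ee_rot: [0.0, 0.978, 0.21, 0.0]
contact_force: [-0.0, -0.3, -0.3]
width: 0.0002
gripper_force: 0.0
```

```bash
python3 g.py .415 -.2462 .103
```

```text
t 46.65 pos [ 0.4591 -0.267   0.134 ] yaw 24.2 q [-0.66  0.28  1.75  0.    1.11  0.49] w 0.0002 F [-0.  -0.3 -0.3] grip 0.0
shift cm [-3.17 -3.71  3.1 ]
```

Call:
send_rows(steps=[-1, -1.6, -1.9, 0, 0, -1, -1.6, -1.8, 0, 0, -1, 0, 0, 0, 0, -1, 0, 0, 1.5, 0, -1, 0, 0, 0.4, 0, -1, 0, 0, 0.4, 0, -1, 0, 0, 0.4, 0, -1, 0, 0, 0.3, 0, -1, 0, 0, 0, 0, -1, 0, 0, 0, 0, -1, 0, 0, 0, 0])

```text
clock: 47.75
position: [0.4144, -0.2462, 0.1059]
ee_rot: [0.0, 0.978, 0.21, 0.0]
contact_force: [-3.6, 4.1, 14.2]
width: -0.0002
gripper_force: 7.6
```

Call:
send_rows(steps=[-1, 0, 0, -2, 0, -1, 0, 0, -3, 0, -1, 0, 0, -4, 0, -1, 0, 0, -4, 0, -1, 0, 0, 0, 0, -1, 0, 0, 0, 0])

```text
clock: 48.35
position: [0.4153, -0.2468, 0.2349]
ee_rot: [0.001, 0.978, 0.21, 0.001]
contact_force: [-0.6, 1.5, -0.2]
width: 0.0002
gripper_force: 0.0
```

```bash
python3 g.py;python3 - <<'E'
from h import *
s=grab("scene");print(blobs(mask(s,"red"),50))
cv2.imwrite("pics/p8.png",s["color"][:,:,::-1])
E
```

```text
t 48.35 pos [ 0.4153 -0.2468  0.2349] yaw 24.2 q [-0.68  0.13  1.69  0.    1.32  0.47] w 0.0002 F [-0.6  1.5 -0.2] grip 0.0
[([443.8, 210.7], [434, 206, 21, 11, 91]), ([161.0, 221.2], [155, 217, 13, 9, 93]), ([409.5, 221.8], [399, 217, 23, 11, 108]), ([192.7, 226.1], [187, 222, 13, 9, 91]), ([434.4, 250.3], [426, 227, 26, 42, 217]), ([222.8, 232.9], [217, 228, 13, 11, 105]), ([371.2, 234.1], [360, 229, 24, 12, 125]), ([400.7, 262.1], [393, 239, 25, 43, 228]), ([329.9, 247.7], [318, 242, 25, 13, 137]), ([365.6, 275.7], [358, 251, 24, 45, 250]), ([555.4, 265.3], [529, 250, 53, 31, 154]), ([144.4, 266.1], [130, 254, 30, 25, 542])]
```

View pics/p8.png

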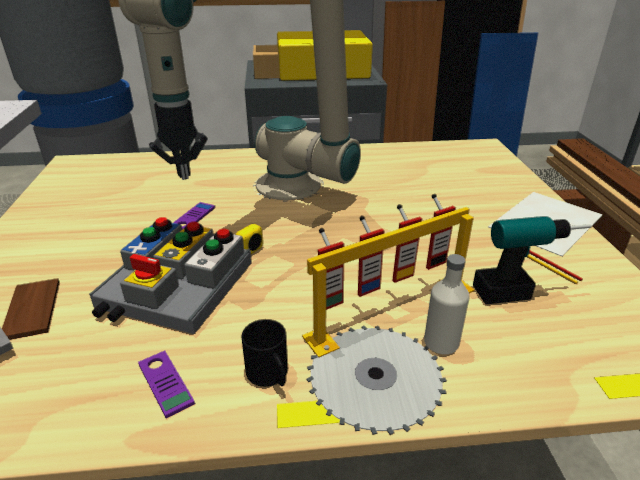

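All four tags hang at (332,275), (370,268), (405,257) and (440,245), the isolator bar at (145,265) lies across, and the arm is clear. Handing in.

```bash
python3 -c "
from rig import *
print(sign_off())"
```

```text
the job is handed in; nothing more can be done
None
```

The saw is locked out and the job is handed in: the three stops and the isolator were done in order, all four tags hang on the rail, and the main start key then its stop key were pressed last; the hand-in gave no verdict back.

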